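# Clamp a battery pack in the spring-gauge jig

### The job

Make up the next battery pack in the clamping jig: swing its lock collar open to the white mark by the red post, back the jaw off with the black knob as far as you need, put the dead cells left on the jig's bed in the red tub, and then lay every new cell from the bench on the bed, all crosswise and side by side with their ends in line. Turn the knob clockwise until the row of cells is squeezed and the gauge needle stands in the green band, never letting it run into the red, and then swing the collar clockwise, fully home to the red mark. Leave the other things on the bench as they stand.

Things in the scene. Friction and masses are not known exactly. Their poses are not given: they have to be found in the camera images.
- jig: Pack clamping jig, fixed to the bench: blue plate 110 x 335 mm, 12 mm high, with a black bed rail along its y, 34 mm wide, top at z 34 mm, ends of the cells overhang it. Origin: under the plate's centre, z up. Jaw at the bed's -y end, sprung anvil at +y, round gauge (top 61 mm) beyond it at y +130 mm, grey gear housing with collar and knob at y -95 mm.
- jaw_face (a point): Centre of the moving jaw's face (40 mm wide, spans z 34 to 56 mm), 45 mm above the bench. Fully open it stands at jig y -35 mm, 90 mm from the anvil at rest; the knob drives it along +y, 12 mm per rad.
- anvil_face (a point): Centre of the sprung anvil's face (40 mm wide, spans z 34 to 56 mm), 45 mm above the bench. At rest it stands at jig y +55 mm; squeezed cells push it along +y, 0.5 N per mm, 16 mm at most.
- gauge (a joint): Gauge needle, rad, 0 at rest, 0.1 rad per mm of anvil travel, clockwise from above. Green band 0.8 to 1.2 (anvil pushed in 8 to 12 mm), red from 1.4. Red needle, 31 mm long, on an upward-facing white dial, 74 mm across; at 1.0, the middle of the green, it points along the jig's +x.
- knob (a joint): Tension knob, rad, 0 = jaw fully open, 6.5 at most, starts between 1.9 and 2.7; grows clockwise from above and closes the jaw 12 mm per rad (free until the cells touch, then 1 rad moves the needle 1.2 rad). Friction holds it where it is left; 0.12 N m to turn, up to 0.2 under load. It may be regrasped at any angle.
- knob_grip (a point): On the knob's vertical axis, 79 mm above the bench, to be gripped from above: black ribbed knob, 40 mm diameter, from 66 to 92 mm above the bench. White line on its top.
- collar (a joint): Lock collar round the knob's shaft, rad, 0 = open (white mark), 1.30 = home against its stop (red mark), clockwise from above to lock; starts home. About 0.1 N m (1.6 N at the post); stays where it is left.
- collar_post (a point): In the collar's upright red finger post, 70 mm above the bench: 12 mm diameter, top at 82 mm, free from 55 mm up; it swings round the knob's axis at 64 mm radius, open near the jig's -y side, home near its -x side.
- tub: Open red plastic tub for dead cells, loose, 110 x 130 mm, 45 mm high, walls and floor 3 mm. Origin at the centre of its underside, z up.
- thread_lock: Bystander: small red bottle, 28 mm diameter, 88 mm high; origin at the centre of its underside.
- filter_a: Bystander: grey round filter cartridge, 84 mm diameter, 40 mm high; origin at the centre of its underside.
- bracket_w4: Bystander: white printed L bracket, 34 x 72 x 95 mm; origin at the centre of its underside.
- electrical_roll: Bystander: roll of black tape, 55 mm diameter, 19 mm high; origin at the centre of its underside.
- cell_1: New battery cell, blue with a yellow end, 15 x 50 x 15 mm, 23 g, lying on clear bench at the robot's right, about x 0.44 to 0.63, y -0.22 m (2 to 4 are there, the rest are None). Origin at the centre of its underside as it lies at the start; its long axis is its own y. Grip it across its ends (50 mm) or its sides. Which way up it is rolled does not matter.
- cell_2: New battery cell, blue with a yellow end, 15 x 50 x 15 mm, 23 g, lying on clear bench at the robot's right, about x 0.44 to 0.63, y -0.22 m (2 to 4 are there, the rest are None). Origin at the centre of its underside as it lies at the start; its long axis is its own y. Grip it across its ends (50 mm) or its sides. Which way up it is rolled does not matter.
- cell_3: New battery cell, blue with a yellow end, 15 x 50 x 15 mm, 23 g, lying on clear bench at the robot's right, about x 0.44 to 0.63, y -0.22 m (2 to 4 are there, the rest are None). Origin at the centre of its underside as it lies at the start; its long axis is its own y. Grip it across its ends (50 mm) or its sides. Which way up it is rolled does not matter.
- cell_4: New battery cell, blue with a yellow end, 15 x 50 x 15 mm, 23 g, lying on clear bench at the robot's right, about x 0.44 to 0.63, y -0.22 m (2 to 4 are there, the rest are None). Origin at the centre of its underside as it lies at the start; its long axis is its own y. Grip it across its ends (50 mm) or its sides. Which way up it is rolled does not matter.
- old_1: Dead cell left on the jig's bed from the last pack (1 or 2 are there, an absent one is None); same look and size as a new cell, 15 x 50 x 15 mm. Origin at the centre of its underside, long axis its own y. Whatever lies on the bed at the start is dead; it goes into the red tub.
- old_2: Dead cell left on the jig's bed from the last pack (1 or 2 are there, an absent one is None); same look and size as a new cell, 15 x 50 x 15 mm. Origin at the centre of its underside, long axis its own y. Whatever lies on the bed at the start is dead; it goes into the red tub.
- cell_1_mid (a point): Centre of cell_1, 7.5 mm above what it lies on; y along its long axis. In the jig it lies right with this point over the bed's centre line (jig x = 0), 41.5 mm high, and its long axis along the jig's x; the row runs along the jig's y.
- cell_2_mid (a point): Centre of cell_2, 7.5 mm above what it lies on; y along its long axis. In the jig it lies right with this point over the bed's centre line (jig x = 0), 41.5 mm high, and its long axis along the jig's x; the row runs along the jig's y.
- cell_3_mid (a point): Centre of cell_3, 7.5 mm above what it lies on; y along its long axis. In the jig it lies right with this point over the bed's centre line (jig x = 0), 41.5 mm high, and its long axis along the jig's x; the row runs along the jig's y.
- cell_4_mid (a point): Centre of cell_4, 7.5 mm above what it lies on; y along its long axis. In the jig it lies right with this point over the bed's centre line (jig x = 0), 41.5 mm high, and its long axis along the jig's x; the row runs along the jig's y.

How it is judged:
By the outcome, as a careful person would: the job done as asked, in the order asked, and still so for the second after the job is handed in, with the robot touching nothing.
Of cell_1, cell_2, cell_3, cell_4 only 2 to 4 are there at a start; the rules pass over those that are not, and their reading is None.
Of old_1, old_2 only 1 to 2 are there at a start; the rules pass over those that are not, and their reading is None.
At some moment in a run one of cell_1, cell_2, cell_3, cell_4, tub may be knocked a few centimetres aside while the robot is not near it.
Once in a run the grip may slacken for a moment while it holds something.
It also fails if it takes over 210 s, if anything falls off the work surface, if the arm or the gripper's body presses on something with over 40 N, if the wrist force passes 120 N, or if a joint passes its speed limit or range.

### The arm

A 6-joint arm with a two-finger parallel gripper is mounted at the origin on the work surface; the furniture and walls round the work are solid. World frame = base frame: x ahead of the robot, y to its left, z up, the work surface at z = 0. Lengths are in mm, angles in rad, forces in N, time in s.
With the tool pointing down it reaches from about 250 to 850 mm from the base axis. Payload 12.5 kg.
Tool frame: the origin (TCP) lies between the finger pads; the fingertips stand 11 mm ahead of it and the grasp point (between the pads) lies 8 mm behind it; z points along the fingers, y is the line along which they close (so a half turn about z gives the same grasp; the last joint's range is limited). The gripper opens to 93 mm and grips with 3 to 60 N. Pads are 15 mm wide; open, the fingers measure 128 mm over their backs; the gripper's body (75 mm by 188 mm) begins 65 mm behind the grasp point.
Start: joints at [1.077, 0.351, 1.652, -0, 1.139, -0.085], TCP at [218.598, 504.677, 204.633] pointing down, gripper open.
Joint ranges: [-2.75, 2.75], [-0.79, 2.1], [0.01, 2.65], [-1.57, 4.71], [0.07, 3.14], [-2.87, 2.87]. Speed limits (rad/s): [2.22, 2.22, 2.79, 3.14, 3.14, 3.14].

### API

Orientations are given as a rotation vector (axis times angle).
In Python, from plant import arm gives the robot as it stands.
- The arm moves only by the tool jog_arm, never from a script. Its argument "targets" is text: rows parted by semicolons, each of 7 numbers parted by spaces: the shift along the world's x, y, z each as a share of 5 cm, from -1 to 1, then the turn, a rotation vector about the world's x, y, z each as a share of 8 degrees, from -1 to 1, then the closure, from 0 (fully open) to 1 (shut). In form: tx ty tz rx ry rz claw; .... A call has 1 to 10 rows; each row shifts and turns the commanded pose from where the row before left it; what a row does not reach is not made up. A row lasts 1/8 s, in which the tool goes at most 62.5 mm and 10.7 degrees, less where a joint would pass 70% of its speed; a pose out of reach is approached as far as the arm can. A call with a number of a shift or a turn outside -1 to 1 is refused whole. A call with a gripper value outside its range is refused whole. The fingers move at their own pace and stop on an object; "grip_force" is the grip in N (left out, the last holds). Time passes only in rows, so rows that do not move let the fingers close. It gives the time, the measured TCP pose, the force, the opening and the grip force at its end, in the units of the state.
- arm.get_state(): the state, without advancing time (a new reading comes with each control period).
- arm.get_image(name): name is "side" or "top"; returns the picture (480x640x3 uint8, red, green, blue); there is no depth.
- arm.camera_info(name): a dict with "vfov" (degrees; the focal length in pixels is half the picture's height over the tangent of half this angle, whatever the lens; pixels are square), "cx", "cy" (the principal point, pixels), "distortion" ([k1, k2, p1, p2, k3] as OpenCV has them; the pictures are not rectified), "rvec" (rotation vector, rad) and "tvec" (3), from world to camera coordinates, as OpenCV has them. Camera axes: x right, y down, z forward; pixel columns grow to the right and rows downward; lengths in mm; the calibration is good to about 2 mm. A picture is of the moment at which its call begins. camera_info takes no time and is no camera call.
- arm.hand_in(): hands the job in; it is judged then, once.
Trained networks look in the newest picture that a camera, given by its name, has taken for a name from the list of things; names that differ only in an ending like _2 or _b are one class to them, and where a whole thing is asked for, a point or a joint stands for the part that bears it (a point fixed in the world has none). Each returns a list of dicts, best first, with "p" (0 to 1); they miss things now and then, are a little off and sometimes report something else, mostly with a low value. They report only what shows in the picture. A call takes as long as a camera call.
- arm.recognise(camera, thing): "position" ([x, y, z] in mm, in world coordinates, good to about 4 mm: the middle of the surface that is visible of it).
- arm.trace(camera, thing): "mask" (480x640 bool, what is visible of it).
- arm.mark_of(camera, thing): "position" ([x, y, z] in mm, in world coordinates, good to about 4 mm: a listed point, or the origin of a listed thing).
The state is a dict: "t": time; "q": joint angles; "qvel": joint speeds; "tau": joint torques, N m; "tool_pos": TCP position; "tcp_rot": TCP orientation; "contact_force": force on the tool from outside, world axes, zero at the start; "moment": the same for the moment, N m; "finger_gap": finger opening in mm; "finger_force": force on a finger pad.
Only numpy, scipy, OpenCV 4.12 (cv2) and the standard library are available. Lean on these libraries where they do the work, as an engineer would, in place of code of your own. Each camera call takes 0.05 s, during which the arm holds its last target. There are 200 camera calls.

## Working session

There is one attempt and no reset: what is moved stays moved. The work goes in short steps, Python scripts to look and compute and a tool call to move; the robot and the scene stay as the last step left them, time stands still between calls to the robot, and variables do not carry over. Pictures are saved under pics/ and viewed, at most 14 in all, crops included, and the job is handed in when it is done.

Besides the shell and the picture viewer there is one more tool, called after "Request:" as a command line: name --argument value ..., lists and objects as JSON in quotes. jog_arm: Moves the arm, as the interface text tells. Shift numbers are shares of 5 cm and turn numbers shares of 8 degrees, none past 1 either way. Its arguments: {"type":"object","properties":{"targets":{"type":"string"},"grip_force":{"type":"number"}},"required":["targets"]}

```bash
mkdir -p pics; ls; cat > h.py <<'E'
import numpy as np, cv2
from plant import arm
def cam(n):
    c=arm.camera_info(n); f=240/np.tan(np.radians(c['vfov'])/2)
    K=np.array([[f,0,c['cx']],[0,f,c['cy']],[0,0,1.]])
    return K,np.array(c['distortion'],float),np.array(c['rvec'],float),np.array(c['tvec'],float)
def ray(n,uv):
    K,d,r,t=cam(n); R=cv2.Rodrigues(r)[0]
    p=cv2.undistortPoints(np.array(uv,float).reshape(-1,1,2),K,d).reshape(-1,2)
    D=np.c_[p,np.ones(len(p))]@R
    return -R.T@t, D
def atz(n,uv,z):
    o,D=ray(n,uv); return o+D*((z-o[2])/D[:,2])[:,None]
def tri(u1,u2):
    o1,D1=ray('top',u1);o2,D2=ray('side',u2); out=[]
    for a,b in zip(D1,D2):
        s=np.linalg.lstsq(np.c_[a,-b],o2-o1,rcond=None)[0]
        out.append(((o1+a*s[0])+(o2+b*s[1]))/2)
    return np.array(out)
def px(n,P):
    K,d,r,t=cam(n); return cv2.projectPoints(np.array(P,float).reshape(-1,1,3),r,t,K,d)[0].reshape(-1,2)
def snap(n,f,crop=None,s=1):
    im=arm.get_image(n)
    if crop: x0,y0,x1,y1=crop; im=im[y0:y1,x0:x1]
    im=cv2.resize(im,None,fx=s,fy=s,interpolation=cv2.INTER_CUBIC)
    cv2.imwrite('pics/'+f,im[:,:,::-1]); 
def st():
    s=arm.get_state(); print({k:np.round(s[k],3).tolist() for k in s})
E
python3 - <<'E'
from h import *
snap('top','t0.png');snap('side','s0.png');st()
for n in('top','side'):
    K,d,r,t=cam(n);print(n,K[0,0],d,-cv2.Rodrigues(r)[0].T@t)
for th in ['jig','jaw_face','anvil_face','knob_grip','collar_post','tub','cell_1_mid','old_1','thread_lock','filter_a','bracket_w4','electrical_roll']:
    for n in ('top','side'):
        print(th,n,[(round(x['p'],2),np.round(x['position']).tolist()) for x in arm.mark_of(n,th)][:7])
E
```

```text
pics
{'t': 0.1, 'q': [1.077, 0.351, 1.652, -0.0, 1.139, -0.085], 'qvel': [-0.0, -0.003, -0.002, 0.001, -0.0, -0.001], 'tau': [-0.0, -49.803, -28.571, 0.07, 0.024, -0.0], 'tool_pos': [218.461, 504.398, 204.147], 'tcp_rot': [-0.638, -3.076, 0.002], 'contact_force': [0.493, -0.892, 0.784], 'moment': [0.026, 0.046, -0.049], 'finger_force': 0.0, 'finger_gap': 93.012}
top 437.16400641415566 [-0.00303354  0.          0.          0.          0.        ] [388.48539497 -28.37901397 999.54647371]
side 576.4520423276482 [-0.00280673  0.          0.          0.          0.        ] [  379.03468244 -1149.5622207    918.44322838]
jig top [(0.68, [493.0, 20.0, 3.0]), (0.33, [493.0, 38.0, 31.0])]
jig side [(0.95, [500.0, 23.0, -0.0]), (0.38, [493.0, 39.0, 37.0])]
jaw_face top [(0.58, [503.0, 14.0, 43.0])]
jaw_face side [(0.64, [500.0, 12.0, 45.0]), (0.44, [660.0, 81.0, 0.0])]
anvil_face top [(0.61, [494.0, 74.0, 42.0]), (0.37, [446.0, 338.0, -2.0])]
anvil_face side [(0.53, [496.0, 76.0, 47.0])]
knob_grip top [(0.52, [512.0, -72.0, 76.0])]
knob_grip side [(0.63, [510.0, -73.0, 79.0]), (0.6, [494.0, 77
[... 188 characters left out ...]
(0.92, [445.0, 342.0, -3.0]), (0.42, [514.0, -216.0, 1.0]), (0.27, [659.0, 80.0, 0.0])]
cell_1_mid top []
cell_1_mid side []
old_1 top [(0.58, [494.0, 54.0, 31.0]), (0.47, [494.0, 38.0, 29.0])]
old_1 side [(0.61, [495.0, 38.0, 32.0]), (0.45, [496.0, 62.0, 32.0])]
thread_lock top [(0.54, [648.0, -112.0, -1.0])]
thread_lock side [(0.64, [650.0, -112.0, -2.0])]
filter_a top [(0.69, [644.0, -400.0, 0.0])]
filter_a side [(0.78, [643.0, -407.0, 1.0]), (0.39, [510.0, -71.0, 81.0])]
bracket_w4 top [(0.67, [656.0, 161.0, 7.0])]
bracket_w4 side [(0.88, [656.0, 166.0, -0.0]), (0.6, [494.0, 78.0, 45.0])]
electrical_roll top [(0.73, [660.0, 74.0, -0.0])]
electrical_roll side [(0.63, [658.0, 78.0, -2.0])]
```

View pics/t0.png

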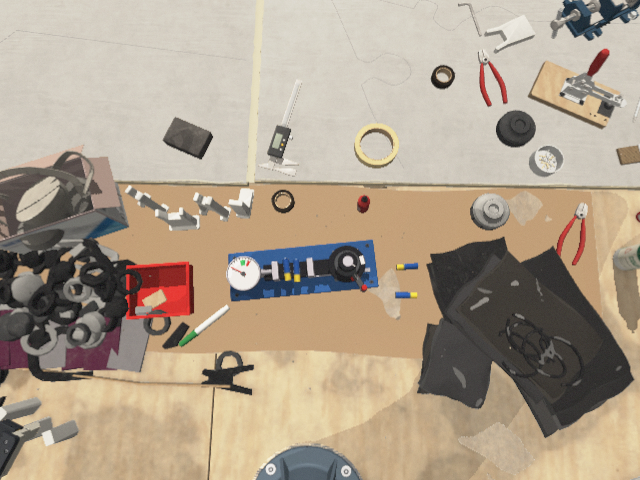

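View pics/s0.png

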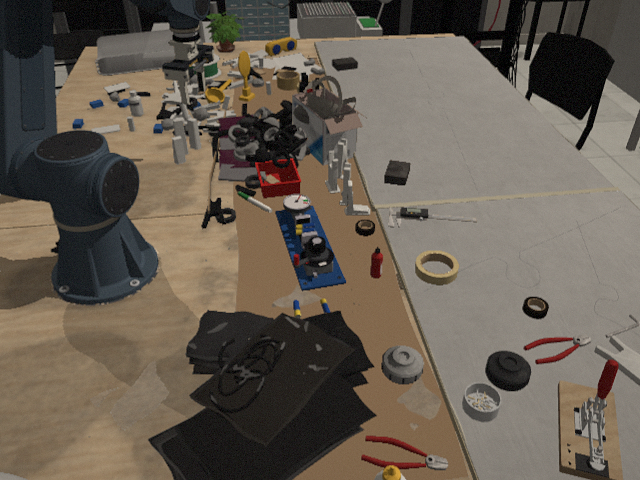

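```bash
python3 - <<'E'
from h import *
im=cv2.imread('pics/t0.png'); c=px('top',[500,20,40])[0].astype(int); print(c)
y0,x0=max(0,c[1]-100),max(0,c[0]-130)
cv2.imwrite('pics/t0c.png',cv2.resize(im[y0:y0+200,x0:x0+260],None,fx=3,fy=3,interpolation=cv2.INTER_CUBIC));print(x0,y0)
for th in ['cell_1','cell_2_mid']:
    for n in ('top','side'):
        print(th,n,[(round(x['p'],2),np.round(x['position']).tolist()) for x in arm.mark_of(n,th)][:7])
for n in ('top','side'):
    for x in arm.trace(n,'cell_1'):
        m=x['mask'].astype(np.uint8); r=cv2.minAreaRect(cv2.findNonZero(m)); print(n,round(x['p'],2),m.sum(),r)
E
```

```text
[303 267]
173 167
cell_1 top [(0.69, [517.0, -210.0, 1.0]), (0.61, [447.0, -208.0, -4.0])]
cell_1 side [(0.52, [444.0, -209.0, -6.0]), (0.51, [512.0, -213.0, -0.0])]
cell_2_mid top [(0.61, [445.0, -208.0, 5.0]), (0.3, [654.0, 160.0, 5.0])]
cell_2_mid side [(0.6, [448.0, -209.0, 8.0])]
top 0.51 308 ((347.5, 261.5), (19.0, 19.0), 90.0)
top 0.45 172 ((336.2995300292969, 265.1286315917969), (20.205785751342773, 62.21534729003906), 83.8844985961914)
side 0.48 123 ((295.85137939453125, 309.1081237792969), (18.577085494995117, 7.233555316925049), 80.53767395019531)
side 0.47 86 ((324.1233215332031, 305.8287658691406), (14.279020309448242, 6.203181266784668), 69.44395446777344)
```

View crop.

View pics/t0c.png

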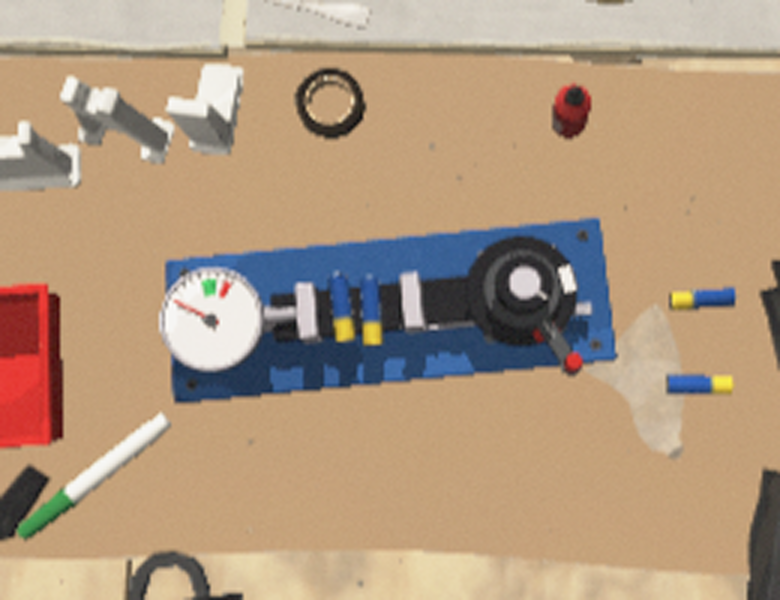

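```bash
cat > m.py <<'E'
from h import *
from scipy.optimize import least_squares
def hsv(n): 
    im=arm.get_image(n); return im,cv2.cvtColor(im,cv2.COLOR_RGB2HSV)
def blobs(mask,amin=6):
    k,l,s,c=cv2.connectedComponentsWithStats(mask.astype(np.uint8))
    return [(c[i].round(1).tolist(),s[i].tolist()) for i in range(1,k) if s[i][4]>=amin]
E
python3 - <<'E'
from m import *
for n in('top','side'):
    im,h=hsv(n)
    H,S,V=h[...,0],h[...,1],h[...,2]
    roi=np.zeros(H.shape,bool)
    if n=='top': roi[225:320,220:430]=1
    else: roi[180:330,270:350]=1
    for nm,m in [('yel',(H>20)&(H<33)&(S>150)&(V>90)),('blue',(H>95)&(H<125)&(S>120)&(V>60)),('red',((H<6)|(H>174))&(S>150)&(V>80))]:
        print(n,nm,blobs(m&roi))
    if n=='top':
        j=(H>95)&(H<125)&(S>120)&roi; j[:,378:]=0
        r=cv2.minAreaRect(cv2.findNonZero(j.astype(np.uint8))); print(r); b=cv2.boxPoints(r); print(np.round(atz('top',b,12)))
    if n=='top':print(np.median(im[250:290:8,290:300].reshape(-1,3),axis=0), h[267,405],h[277,413:420])
E
```

```text
top yel [([399.8, 267.0], [397, 265, 7, 5, 33]), ([287.3, 276.6], [284, 274, 7, 7, 37]), ([296.6, 277.9], [294, 275, 6, 7, 41]), ([413.5, 295.0], [411, 293, 6, 5, 30])]
top blue [([314.1, 257.0], [229, 240, 149, 48, 1921]), ([411.0, 265.8], [405, 263, 13, 6, 65]), ([292.6, 287.6], [231, 276, 128, 25, 1587]), ([402.5, 294.9], [396, 293, 14, 5, 68])]
top red [([247.5, 263.0], [247, 261, 2, 5, 6]), ([351.9, 278.6], [351, 277, 3, 4, 9]), ([363.9, 287.3], [362, 285, 5, 6, 24])]
((302.2550048828125, 270.0516357421875), (46.82090377807617, 146.86309814453125), 84.44703674316406)
[[ 531.  198.   12.]
 [ 571. -136.   12.]
 [ 464. -146.   12.]
 [ 426.  182.   12.]]
[ 59.   95.5 129. ] [109 157 127] [[ 16  98 193]
 [ 16  98 193]
 [ 16  96 193]
 [ 15  96 196]
 [ 16  95 195]
 [ 16 100 194]
 [ 15  97 195]]
side yel [([298.6, 228.7], [296, 224, 6, 10, 54]), ([323.1, 300.3], [321, 299, 5, 4, 14]), ([296.9, 312.3], [295, 310, 5, 6, 24])]
side blue [([315.1, 225.5], [303, 206, 30, 46, 339]), ([283.8, 227.0], [281, 224, 7, 7, 39]), ([286.0, 234.5], [284, 233, 5, 4, 18]), ([288.1, 239.4], [285, 238, 7, 3, 15]), ([290.7, 245.2], [287, 243, 8, 6, 36]), ([291.8, 253.7], [289, 250, 7, 11, 35]), ([324.5, 278.0], [298, 256, 48, 33, 536]), ([296.0, 304.5], [294, 300, 6, 9, 42]), ([326.2, 307.9], [323, 304, 7, 9, 36])]
side red [([286.0, 182.0], [270, 180, 31, 6, 76]), ([296.8, 258.0], [294, 254, 5, 11, 29])]
```

The top crop shows the jig yawed by roughly 7°, with two old cells on the bed at pixels (287,267) and (297,266). The red post is at (364,287), the white mark at (362,260), and the new cells at (407,266) and (406,295). The tub is at (160,290).

```bash
cat >> m.py <<'E'
def cellmask(n):
    im,h=hsv(n);H,S,V=h[...,0],h[...,1],h[...,2]
    y=(H>18)&(H<35)&(S>140)&(V>70); b=(H>95)&(H<125)&(S>90)&(V>40); return y,b
def jp(j,P):
    x,y,th=j;P=np.atleast_2d(P);c,s=np.cos(th),np.sin(th)
    return np.c_[x+c*P[:,0]-s*P[:,1],y+s*P[:,0]+c*P[:,1],P[:,2]]
def bench(n):
    y,b=cellmask(n); m=(y|b).astype(np.uint8); m=cv2.morphologyEx(m,cv2.MORPH_CLOSE,np.ones((3,3)))
    out=[]
    for c,s in blobs(m,60):
        p=atz(n,[c],8)[0]
        if 420<p[0]<660 and -290<p[1]<-165 and s[4]<250:
            l=cv2.connectedComponents(m)[1]; lab=l[int(round(c[1])),int(round(c[0]))]
            v=np.argwhere(l==lab)[:,::-1].astype(float)
            w=atz(n,v,8)[:,:2]; e,E=np.linalg.eigh(np.cov((w-w.mean(0)).T)); d=E[:,1]; d=d*np.sign(d[1])
            out.append((w.mean(0).round(1),round(np.degrees(np.arctan2(-d[0],d[1])),1),s[4]))
    return out
E
python3 - <<'E'
from m import *
o=np.array([173,167.])
cr=np.array([(166,262),(598,219),(617,357),(175,402)])/3+o
M=np.array([(55,167.5,12),(55,-167.5,12),(-55,-167.5,12),(-55,167.5,12),(0,130,61),(0,-95,92)])
uv=np.r_[cr,np.array([(211,320),(524,283)])/3+o]
f=lambda j:(px('top',jp(j,M))-uv).ravel()
r=least_squares(f,[498,24,.117]); print(r.x,np.round(r.fun,1))
j=r.x; np.save('jig.npy',j)
for nm,p in [('knob',(0,-95,79)),('anvil',(0,55,45)),('jawopen',(0,-35,45))]: print(nm,jp(j,p).round(1))
# post
print('post',tri([px('top',[[457,-110,82]])[0]],[[296.5,254]]), atz('top',[[363.9,287.3]],82), atz('side',[[296.8,256]],78))
print('wmark',atz('top',[np.array((567,278))/3+o],50),'rmark',atz('top',[np.array((537,337))/3+o],50))
for n in('top','side'): print(n,bench(n))
# old cells from crop: end points top view at z 49
for q in [((341,275),(345,338)),((371,277),(372,341))]:
    e=atz('top',np.array(q)/3+o,49);m=e.mean(0);print('old',m.round(1),np.degrees(np.arctan2(e[0,1]-e[1,1],e[0,0]-e[1,0])).round(1),np.linalg.norm(e[0]-e[1]).round(1))
for n in('top','side'):
    for x in arm.trace(n,'tub')[:1]:
        m=x['mask'].astype(np.uint8); r=cv2.minAreaRect(cv2.findNonZero(m)); b=cv2.boxPoints(r); print(n,x['p'],m.sum(),r,np.round(atz(n,b,45)[:,:2]).tolist())
E
```

```text
[4.97421775e+02 2.23836636e+01 1.21981697e-01] [-0.1 -0.7  1.4 -1.   1.   0.8 -0.1  0.9 -1.1 -0.  -1.  -0.1]
knob [[509.  -71.9  79. ]]
anvil [[490.7  77.   45. ]]
jawopen [[501.7 -12.4  45. ]]
post [[ 458.0128762  -109.83023091   84.20870861]] [[ 456.16497131 -108.92781808   82.        ]] [[ 459.75185757 -109.47299675   78.        ]]
wmark [[ 518.71517848 -107.35058525   50.        ]] rmark [[475.2315269  -85.86363971  50.        ]]
top [(array([ 511.7, -213.7]), np.float64(6.4), 109), (array([ 447.1, -209.8]), np.float64(0.2), 121)]
side [(array([ 511.5, -208.5]), np.float64(6.7), 75), (array([ 447.6, -206.7]), np.float64(-0.9), 76)]
old [494.7  55.5  49. ] 5.6 46.2
old [493.3  34.6  49. ] 2.7 46.8
top 0.66 2986 ((158.93032836914062, 290.40869140625), (54.399932861328125, 69.11466979980469), 86.34777069091797) [[496.0, 420.0], [509.0, 268.0], [391.0, 251.0], [378.0, 400.0]]
side 0.95 1258 ((278.3434143066406, 177.49810791015625), (37.96343994140625, 42.017784118652344), 79.3803482055664) [[379.0, 396.0], [508.0, 428.0], [507.0, 212.0], [390.0, 188.0]]
```

Request:
jog_arm --targets "0.3 -0.77 0 0 0 -0.94 0.5;0.3 -0.77 0 0 0 -0.94 0.5;0.3 -0.77 0 0 0 -0.94 0.5;0.3 -0.77 0 0 0 -0.94 0.5;0.3 -0.77 0 0 0 -0.94 0.5;0.3 -0.77 0 0 0 -0.94 0.5;0.3 -0.77 0 0 0 -0.94 0.5;0.3 -0.77 0 0 0 -0.94 0.5;0.3 -0.77 0 0 0 -0.94 0.5;0.3 -0.77 0 0 0 -0.94 0.5" --grip_force 10

```text
t: 3.15
tool_pos: [369.0, 118.4, 204.8]
tcp_rot: [2.386, 2.043, 0.001]
contact_force: [0.7, 0.8, 0.7]
finger_gap: 46.2
finger_force: 0.0
```

Request:
jog_arm --targets "0.3 -0.77 0 0 0 -0.94 0.5;0.3 -0.77 0 0 0 -0.94 0.5;0.3 -0.77 0 0 0 -0.94 0.5;0.3 -0.77 0 0 0 -0.94 0.5;0.3 -0.77 0 0 0 -0.94 0.5;0.3 -0.77 0 0 0 -0.94 0.5;0 0 0 0 0 0 0.5;0 0 0 0 0 0 0.5"

```text
t: 4.15
tool_pos: [458.2, -110.9, 204.5]
tcp_rot: [-2.985, -0.979, 0.001]
contact_force: [0.4, 0.8, -0.0]
finger_gap: 46.3
finger_force: 0.0
```

Request:
jog_arm --targets "0 0.02 -0.9 0 0 0 0.5;0 0 -0.9 0 0 0 0.5;0 0 -0.9 0 0 0 0.5;0 0 0 0 0 0 0.5;0 0 0 0 0 0 0.9;0 0 0 0 0 0 0.9;0 0 0 0 0 0 0.9;0 0 0 0 0 0 0.9" --grip_force 8

```text
t: 5.15
tool_pos: [458.9, -110.4, 70.2]
tcp_rot: [2.985, 0.977, 0.001]
contact_force: [-0.5, 0.3, -0.1]
finger_gap: 11.8
finger_force: 0.0
```

```bash
python3 - <<'E'
from m import *
st()
# arc increments
import math
K=np.array([510,-72.]);a0=math.radians(-144.2)
n=10;p=[K+64*np.array([math.cos(a),math.sin(a)]) for a in a0+np.radians(np.arange(n+1)*7.45)]
for d in np.diff(p,axis=0):print((d/50).round(3))
for n in('top','side'):
    im=arm.get_image(n); c=px(n,[470,-80,80])[0].astype(int); 
    cv2.imwrite(f'pics/p_{n}.png',cv2.resize(im[c[1]-60:c[1]+60,c[0]-80:c[0]+80],None,fx=2.5,fy=2.5,interpolation=cv2.INTER_CUBIC)[:,:,::-1])
a,b=cv2.imread('pics/p_top.png'),cv2.imread('pics/p_side.png');cv2.imwrite('pics/p1.png',np.hstack([a,b]))
E
```

```text
{'t': 5.15, 'q': [-0.335, 0.412, 1.963, 0.0, 0.766, 0.603], 'qvel': [-0.001, 0.008, 0.003, 0.001, -0.002, 0.0], 'tau': [0.041, -45.508, -20.707, 0.052, -0.028, -0.0], 'tool_pos': [458.857, -110.421, 70.199], 'tcp_rot': [2.985, 0.977, 0.001], 'contact_force': [-0.518, 0.26, -0.057], 'moment': [-0.006, 0.12, 0.004], 'finger_force': 0.0, 'finger_gap': 11.751}
[ 0.106 -0.128]
[ 0.122 -0.113]
[ 0.135 -0.097]
[ 0.147 -0.078]
[ 0.156 -0.059]
[ 0.162 -0.038]
[ 0.165 -0.017]
[0.166 0.005]
[0.164 0.026]
[0.159 0.047]
```

View pics/p1.png

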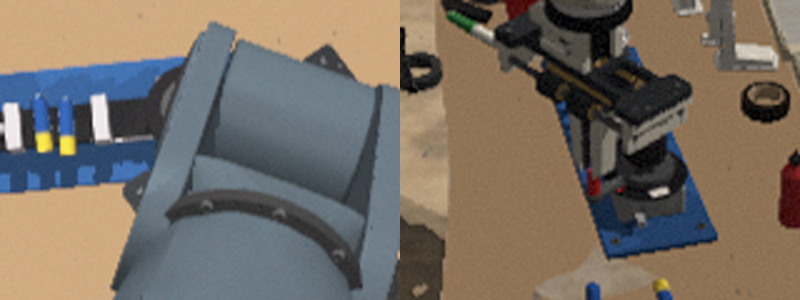

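The side view shows the fingers around the red post at about (590,185) in the right-hand half. I'll let them close, then follow the arc.

Request:
jog_arm --targets "0 0 0 0 0 0 1;0 0 0 0 0 0 1;0 0 0 0 0 0 1" --grip_force 8

```text
t: 5.62
tool_pos: [458.6, -110.3, 69.6]
tcp_rot: [-2.986, -0.977, 0.0]
contact_force: [-0.2, -0.6, -0.5]
finger_gap: 0.5
finger_force: 0.0
```

Request:
jog_arm --targets "0.106 -0.128 0 0 0 0.93 1;0.122 -0.113 0 0 0 0.93 1;0.135 -0.097 0 0 0 0.93 1;0 0 0 0 0 0 1"

```text
t: 6.12
tool_pos: [476.9, -127.4, 69.5]
tcp_rot: [2.741, 1.535, 0.0]
contact_force: [0.1, -0.5, -0.1]
finger_gap: 0.5
finger_force: 0.0
```

```bash
python3 - <<'E'
from m import *
im,h=hsv('side'); c=px('side',[490,-90,80])[0].astype(int); print(c,px('side',[[458,-109.5,82],[458,-109.5,55],[476.9,-127.4,58]]))
snap('side','p2.png',(c[0]-50,c[1]-40,c[0]+50,c[1]+35),6)
for n in('top','side'): print([(round(x['p'],2),np.round(x['position']).tolist()) for x in arm.mark_of(n,'collar_post')])
E
```

```text
[308 249] [[296.00132183 254.72461133]
 [296.3118258  263.71733278]
 [305.15907626 266.91176421]]
[]
[(0.66, [458.0, -108.0, 68.0])]
```

View pics/p2.png

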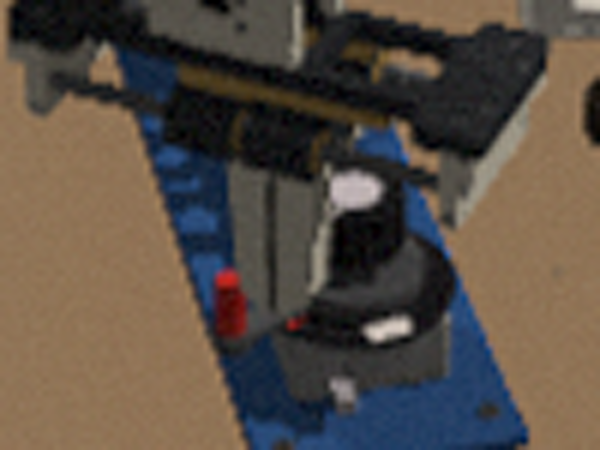

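The fingers closed on nothing. In this crop the post (227,300) is intact and in front of them, and the finger ends at about (275,305) sit higher in the image than expected. I'll lift and check the fingertip height over clear bench.

Request:
jog_arm --targets "0 0 0.9 0 0 0 1;0 0 0.9 0 0 0 1;0.06 -0.6 0 0 0 0 1;0 -0.56 0 0 0 0 1;0 0 -0.9 0 0 0 1;0 0 -0.9 0 0 0 1;0 0 -0.5 0 0 0 1;0 0 0 0 0 0 1;0 0 0 0 0 0 1"

```text
t: 7.45
tool_pos: [480.3, -185.4, 45.7]
tcp_rot: [2.739, 1.536, 0.001]
contact_force: [0.4, -0.3, -0.5]
finger_gap: 0.6
finger_force: 0.0
```

```bash
python3 - <<'E'
from m import *
st()
s=arm.get_state();p=np.array(s['tool_pos']); c=px('side',[p-[0,0,11]])[0]; print(c)
x0,y0=int(c[0])-50,int(c[1])-45; print(x0,y0)
snap('side','p3.png',(x0,y0,x0+100,y0+75),6)
E
```

```text
{'t': 7.45, 'q': [-0.459, 0.516, 1.866, 0.0, 0.759, 0.09], 'qvel': [0.001, -0.014, -0.003, -0.002, -0.003, -0.004], 'tau': [-0.026, -49.351, -19.792, 0.053, 0.007, 0.014], 'tool_pos': [480.282, -185.393, 45.69], 'tcp_rot': [2.739, 1.536, 0.001], 'contact_force': [0.432, -0.304, -0.503], 'moment': [-0.02, 0.091, -0.02], 'finger_force': 0.0, 'finger_gap': 0.561}
[309.63890345 291.01399199]
259 246
```

View pics/p3.png

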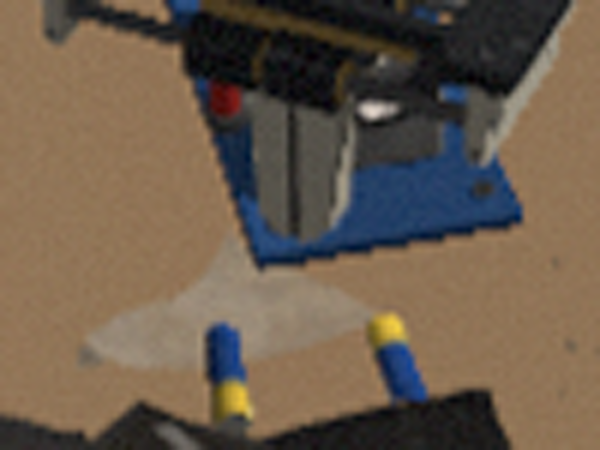

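Request:
jog_arm --targets "0 0 -0.3 0 0 0 1;0 0 -0.26 0 0 0 1;0 0 0 0 0 0 1;0 0 0 0 0 0 1"

```text
t: 8.0
tool_pos: [479.8, -185.2, 16.6]
tcp_rot: [-2.74, -1.537, 0.0]
contact_force: [-0.8, 0.2, 0.0]
finger_gap: 0.1
finger_force: 0.0
```

Request:
jog_arm --targets "0 0 -0.06 0 0 0 1;0 0 0 0 0 0 1"

```text
t: 8.25
tool_pos: [479.7, -185.2, 13.6]
tcp_rot: [-2.74, -1.537, 0.0]
contact_force: [-0.3, -0.8, -0.1]
finger_gap: 0.4
finger_force: 0.0
```

Request:
jog_arm --targets "0 0 -0.04 0 0 0 1;0 0 0 0 0 0 1"

```text
t: 8.5
tool_pos: [479.7, -185.2, 11.5]
tcp_rot: [-2.74, -1.537, 0.0]
contact_force: [0.1, 0.9, 0.1]
finger_gap: 0.3
finger_force: 0.0
```

Request:
jog_arm --targets "0 0 -0.03 0 0 0 1;0 0 0 0 0 0 1"

```text
t: 8.75
tool_pos: [479.7, -185.2, 10.0]
tcp_rot: [-2.74, -1.537, 0.0]
contact_force: [-0.1, 0.3, 0.4]
finger_gap: 0.7
finger_force: 0.0
```

```bash
python3 - <<'E'
from m import *
s=arm.get_state();p=np.array(s['tool_pos']); c=px('side',[p-[0,0,11]])[0]; print(p,s['contact_force'],c)
x0,y0=int(c[0])-50,int(c[1])-45; print(x0,y0)
snap('side','p4.png',(x0,y0,x0+100,y0+75),6)
E
```

```text
[ 479.6905892  -185.20927435   10.02807969] [-0.06387152  0.2955983   0.37712502] [309.57079697 302.48230232]
259 257
```

View pics/p4.png

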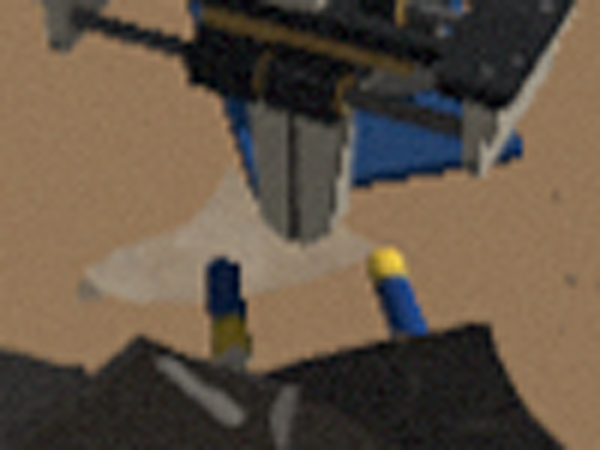

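Request:
jog_arm --targets "0 0 -0.04 0 0 0 1;0 0 -0.04 0 0 0 1;0 0 0 0 0 0 1"

```text
t: 9.18
tool_pos: [479.6, -185.2, 5.9]
tcp_rot: [-2.74, -1.537, 0.0]
contact_force: [0.7, 0.2, -0.3]
finger_gap: 0.7
finger_force: 0.0
```

Request:
jog_arm --targets "0 0 -0.04 0 0 0 1;0 0 0 0 0 0 1"

```text
t: 9.43
tool_pos: [479.7, -185.2, 4.0]
tcp_rot: [-2.74, -1.537, 0.0]
contact_force: [-0.3, -0.4, -0.4]
finger_gap: 0.5
finger_force: 0.0
```

Request:
jog_arm --targets "0 0 -0.04 0 0 0 1;0 0 0 0 0 0 1"

```text
t: 9.68
tool_pos: [479.7, -185.2, 2.0]
tcp_rot: [-2.74, -1.537, 0.0]
contact_force: [0.9, -0.5, 0.4]
finger_gap: 0.6
finger_force: 0.0
```

Request:
jog_arm --targets "0 0 -0.04 0 0 0 1;0 0 0 0 0 0 1"

```text
t: 9.93
tool_pos: [479.7, -185.2, 0.0]
tcp_rot: [-2.74, -1.537, 0.0]
contact_force: [0.3, 0.3, 0.7]
finger_gap: 0.4
finger_force: 0.0
```

Request:
jog_arm --targets "0 0 -0.04 0 0 0 1;0 0 0 0 0 0 1"

```text
t: 10.18
tool_pos: [479.7, -185.2, -2.0]
tcp_rot: [-2.74, -1.537, 0.0]
contact_force: [0.9, 0.5, -0.4]
finger_gap: 0.7
finger_force: 0.0
```

Request:
jog_arm --targets "0 0 -0.03 0 0 0 1;0 0 0 0 0 0 1"

```text
t: 10.42
tool_pos: [479.7, -185.2, -3.5]
tcp_rot: [-2.74, -1.537, 0.0]
contact_force: [0.5, 0.0, -0.0]
finger_gap: 0.4
finger_force: 0.0
```

Request:
jog_arm --targets "0 0 -0.04 0 0 0 1;0 0 -0.04 0 0 0 1;0 0 0 0 0 0 1"

```text
t: 10.8
tool_pos: [479.6, -185.2, -7.6]
tcp_rot: [-2.74, -1.537, 0.0]
contact_force: [-0.8, 0.5, -0.2]
finger_gap: 0.6
finger_force: 0.0
```

Request:
jog_arm --targets "0 0 -0.03 0 0 0 1;0 0 0 0 0 0 1"

```text
t: 11.05
tool_pos: [479.7, -185.2, -9.0]
tcp_rot: [-2.74, -1.537, 0.0]
contact_force: [0.1, 0.4, -0.4]
finger_gap: 0.5
finger_force: 0.0
```

Request:
jog_arm --targets "0 0 -0.02 0 0 0 1;0 0 0 0 0 0 1"

```text
t: 11.3
tool_pos: [479.7, -185.2, -9.9]
tcp_rot: [-2.74, -1.537, 0.0]
contact_force: [-0.1, 0.2, -0.7]
finger_gap: 0.3
finger_force: 0.0
```

Request:
jog_arm --targets "0 0 -0.03 0 0 0 1;0 0 0 0 0 0 1"

```text
t: 11.55
tool_pos: [479.7, -185.2, -11.5]
tcp_rot: [-2.74, -1.537, 0.0]
contact_force: [0.7, 0.1, 0.7]
finger_gap: 0.5
finger_force: 0.0
```

Request:
jog_arm --targets "0 0 -0.03 0 0 0 1;0 0 0 0 0 0 1"

```text
t: 11.8
tool_pos: [479.7, -185.2, -13.0]
tcp_rot: [-2.74, -1.537, 0.0]
contact_force: [-0.3, -1.2, -0.9]
finger_gap: 0.4
finger_force: 0.0
```

Request:
jog_arm --targets "0 0 -0.03 0 0 0 1;0 0 0 0 0 0 1"

```text
t: 12.05
tool_pos: [479.8, -185.3, -13.7]
tcp_rot: [2.74, 1.537, 0.0]
contact_force: [-3.8, 1.4, 11.0]
finger_gap: 0.5
finger_force: 5.6
```

Contact comes at a TCP z of about -13.3, so the fingertips really end about 13 mm above the TCP, not 11 mm below it. I'll correct for this and go back to the post.

Request:
jog_arm --targets "0 0 0.7 0 0 0 0.5;0 0 0.7 0 0 0 0.5;0 0 0.7 0 0 0 0.5;-0.14 0.5 0 0 0 -0.93 0.5;-0.14 0.5 0 0 0 -0.93 0.5;-0.14 0.51 0 0 0 -0.93 0.5;0 0 0 0 0 0 0.5;0 0 0 0 0 0 0.5"

```text
t: 13.05
tool_pos: [459.2, -110.3, 90.7]
tcp_rot: [2.984, 0.981, 0.001]
contact_force: [-0.0, -0.2, 0.3]
finger_gap: 46.3
finger_force: 0.0
```

Request:
jog_arm --targets "0 0 -0.35 0 0 0 0.5;0 0 -0.35 0 0 0 0.5;0 0 -0.35 0 0 0 0.5;0 0 0 0 0 0 1;0 0 0 0 0 0 1;0 0 0 0 0 0 1;0 0 0 0 0 0 1;0 0 0 0 0 0 1"

```text
t: 14.05
tool_pos: [458.9, -109.8, 38.5]
tcp_rot: [2.985, 0.978, 0.001]
contact_force: [-0.9, -0.3, 2.7]
finger_gap: 11.3
finger_force: 8.0
```

Request:
jog_arm --targets "0 0 0.1 0 0 0 1;0.106 -0.128 0 0 0 0.93 1;0.122 -0.113 0 0 0 0.93 1;0.135 -0.097 0 0 0 0.93 1;0 0 0 0 0 0 1"

```text
t: 14.68
tool_pos: [476.6, -127.1, 43.1]
tcp_rot: [-2.74, -1.536, 0.002]
contact_force: [-2.2, -5.3, -3.6]
finger_gap: 11.6
finger_force: 8.0
```

Request:
jog_arm --targets "0.147 -0.078 0 0 0 0.93 1;0.156 -0.059 0 0 0 0.93 1;0.162 -0.038 0 0 0 0.93 1;0.165 -0.017 0 0 0 0.93 1;0 0 0 0 0 0 1"

```text
t: 15.3
tool_pos: [508.8, -136.9, 43.2]
tcp_rot: [2.253, 2.187, -0.0]
contact_force: [0.4, -6.8, -5.7]
finger_gap: 11.8
finger_force: 8.0
```

Request:
jog_arm --targets "0.166 0.005 0 0 0 0.93 1;0.164 0.026 0 0 0 0.93 1;0 0 0 0 0 0 1;0 0 0 0 0 0 1"

```text
t: 15.8
tool_pos: [525.4, -135.1, 43.3]
tcp_rot: [1.954, 2.457, 0.0]
contact_force: [2.3, -5.0, -4.7]
finger_gap: 11.6
finger_force: 8.0
```

Request:
jog_arm --targets "0.159 0.047 0 0 0 0.93 1;0 0 0 0 0 0 1;0.05 0.02 0 0 0 0.3 1;0 0 0 0 0 0 1"

```text
t: 16.3
tool_pos: [532.5, -131.7, 42.7]
tcp_rot: [-1.733, -2.614, 0.005]
contact_force: [-13.1, -9.8, 3.2]
finger_gap: 22.9
finger_force: 8.0
```

```bash
python3 - <<'E'
from m import *
st(); 
for n in('top','side'): print([(round(x['p'],2),np.round(x['position']).tolist()) for x in arm.mark_of(n,'collar_post')])
E
```

```text
{'t': 16.3, 'q': [-0.326, 0.57, 1.773, -0.003, 0.804, -0.724], 'qvel': [-0.002, -0.002, 0.003, -0.002, -0.001, 0.017], 'tau': [6.684, -54.267, -26.309, 2.519, -2.575, -0.233], 'tool_pos': [532.464, -131.683, 42.746], 'tcp_rot': [-1.733, -2.614, 0.005], 'contact_force': [-13.065, -9.812, 3.235], 'moment': [-1.652, 2.409, 0.005], 'finger_force': 8.002, 'finger_gap': 22.937}
[]
[(0.74, [499.0, 21.0, -0.0])]
```

Request:
jog_arm --targets "-0.05 -0.02 0 0 0 0 0.45;0 0 0 0 0 0 0.45;0 0 0 0 0 0 0.45;0 0 0.8 0 0 0 0.4;0 0 0.8 0 0 0 0.4;0 0 0.8 0 0 0 0.4;-0.8 -0.8 0.5 0 0 0 0.4;-0.8 -0.9 0 0 0 0 0.4;-0.8 -0.9 0 0 0 0 0.4;0 -1 0 0 0 0 0.4"

```text
t: 17.65
tool_pos: [411.1, -313.3, 188.7]
tcp_rot: [1.734, 2.619, 0.0]
contact_force: [1.2, 0.3, -0.0]
finger_gap: 55.8
finger_force: 0.0
```

```bash
cat >> m.py <<'E'
def jigview(f):
    snap('top',f,(195,205,435,325),3)
def redpost():
    for n,z in(('top',82),('side',76)):
        im,h=hsv(n);H,S,V=h[...,0],h[...,1],h[...,2]
        m=((H<6)|(H>174))&(S>150)&(V>80)
        for c,s in blobs(m,5):
            p=atz(n,[c],z)[0]
            if abs(np.hypot(p[0]-510,p[1]+72)-62)<16: print(n,p.round(1),s[4],'ang',np.degrees(np.arctan2(p[1]+72,p[0]-510)).round(1))
E
python3 - <<'E'
from m import *
st();redpost();jigview('t1.png')
for n in('top','side'): print(bench(n),[(round(x['p'],2),np.round(x['position']).tolist()) for x in arm.mark_of(n,'tub')[:1]])
E
```

```text
{'t': 17.65, 'q': [-0.741, 0.309, 1.754, 0.0, 1.078, -1.142], 'qvel': [-0.591, 0.45, -0.632, 0.006, 0.151, -0.59], 'tau': [2.457, -51.619, -21.666, -0.202, 0.006, 0.707], 'tool_pos': [411.059, -313.305, 188.719], 'tcp_rot': [1.734, 2.619, 0.0], 'contact_force': [1.157, 0.261, -0.033], 'moment': [-0.026, -0.013, 0.015], 'finger_force': 0.0, 'finger_gap': 55.811}
top [ 525.3 -133.8   82. ] 28 ang -76.1
side [ 478.4 -128.3   76. ] 15 ang -119.3
side [ 528.5 -138.    76. ] 37 ang -74.3
[(array([ 511.7, -213.7]), np.float64(6.4), 109), (array([ 447. , -209.5]), np.float64(-0.4), 119)] [(0.71, [444.0, 338.0, 1.0])]
[(array([ 511.3, -207.9]), np.float64(7.8), 76), (array([ 447.6, -206.7]), np.float64(-0.9), 76)] []
```

View pics/t1.png

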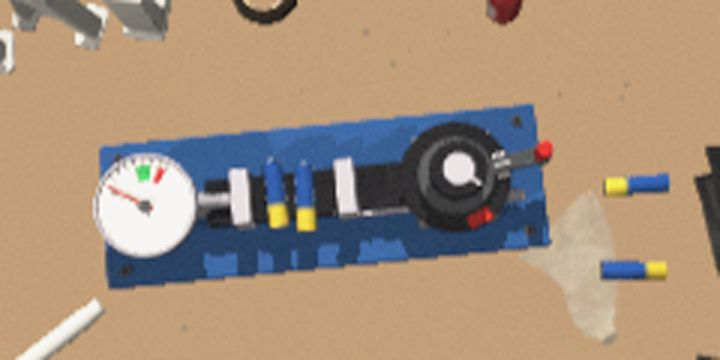

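The collar arm now points at the white mark (crop about (500,157)), and the post is at (543,150). My measured swing is 69°, so I'll check against the stop by gripping again and pushing gently.

Request:
jog_arm --targets "0.8 0.9 0 0 0 -0.3 0.5;0.8 0.9 0 0 0 -0.3 0.5;0.71 0.9 0 0 0 0 0.5;0 0.9 0 0 0 0 0.5;0 0 0 0 0 0 0.5;0 0 0 0 0 0 0.5" --grip_force 20

```text
t: 18.75
tool_pos: [528.4, -131.9, 188.3]
tcp_rot: [1.839, 2.547, -0.0]
contact_force: [0.4, 0.3, -0.4]
finger_gap: 46.9
finger_force: 0.0
```

Request:
jog_arm --targets "-0.04 -0.05 -0.9 0 0 0 0.5;0 0 -0.95 0 0 0 0.5;0 0 -0.95 0 0 0 0.5;0 0 0 0 0 0 0.5;0 0 0 0 0 0 1;0 0 0 0 0 0 1;0 0 0 0 0 0 1;0 0 0 0 0 0 1"

```text
t: 19.75
tool_pos: [526.8, -134.9, 48.8]
tcp_rot: [1.84, 2.545, 0.001]
contact_force: [-1.1, -0.5, 2.4]
finger_gap: 11.6
finger_force: 20.1
```

Request:
jog_arm --targets "0.06 0.016 0 0 0 0.2 1;0 0 0 0 0 0 1;0 0 0 0 0 0 1"

```text
t: 20.12
tool_pos: [527.8, -134.7, 48.4]
tcp_rot: [-1.802, -2.57, 0.004]
contact_force: [-11.0, -6.9, 10.1]
finger_gap: 11.3
finger_force: 20.0
```

Pushing 3 mm further meets a hard stop, so the collar is fully open. Next come the dead cells.

Request:
jog_arm --targets "-0.03 -0.01 0 0 0 0 0.5;0 0 0 0 0 0 0.5;0 0 0.7 0 0 0 0.4;0 0 0.7 0 0 0 0.25;0 0 0.6 0 0 0 0.25;-0.16 0.95 0 0 0 -0.9 0.25;-0.16 0.95 0 0 0 -0.9 0.25;-0.16 0.95 0 0 0 0 0.25;-0.16 0.95 0 0 0 0 0.25;0 0 0 0 0 0 0.25"

```text
t: 21.38
tool_pos: [495.4, 58.0, 148.2]
tcp_rot: [-2.108, -2.329, -0.0]
contact_force: [-0.3, -0.2, 0.5]
finger_gap: 69.3
finger_force: 0.0
```

Request:
jog_arm --targets "0 0 0 0 0 0 0.25;0 0 0 0 0 0 0.25"

```text
t: 21.62
tool_pos: [496.1, 54.6, 148.1]
tcp_rot: [2.114, 2.324, 0.0]
contact_force: [0.1, 0.7, 0.2]
finger_gap: 69.7
finger_force: 0.0
```

Request:
jog_arm --targets "-0.02 0.01 -0.85 0 0 0 0.25;0 0 -0.85 0 0 0 0.25;0 0 -0.8 0 0 0 0.25;0 0 0 0 0 0 0.25;0 0 0 0 0 0 0.6;0 0 0 0 0 0 0.6;0 0 0 0 0 0 0.6;0 0 0 0 0 0 0.6" --grip_force 15

```text
t: 22.62
tool_pos: [495.8, 55.9, 24.5]
tcp_rot: [2.112, 2.323, 0.002]
contact_force: [-0.3, -0.5, 7.3]
finger_gap: 50.2
finger_force: 15.0
```

Request:
jog_arm --targets "0 0 0.4 0 0 0 0.6;0 0 0.9 0 0 0 0.6;0 0 0.9 0 0 0 0.6;-0.16 0.87 0 0 0 0 0.6;-0.16 0.87 0 0 0 0 0.6;-0.16 0.87 0 0 0 0 0.6;-0.16 0.87 0 0 0 0 0.6;-0.16 0.87 0 0 0 0 0.6;-0.16 0.87 0 0 0 0 0.6;0 0 0 0 0 0 0.6"

```text
t: 23.88
tool_pos: [446.2, 319.2, 133.7]
tcp_rot: [2.109, 2.328, 0.002]
contact_force: [-0.2, -0.9, 0.5]
finger_gap: 50.3
finger_force: 14.9
```

```bash
python3 - <<'E'
from m import *
st()
for n in('top','side'): print(n,[(round(x['p'],2),np.round(x['position']).tolist()) for x in arm.mark_of(n,'tub')[:2]])
E
```

```text
{'t': 23.875, 'q': [0.536, 0.432, 1.725, 0.0, 0.984, 0.437], 'qvel': [-0.054, -0.013, 0.033, -0.012, -0.004, -0.038], 'tau': [2.424, -51.052, -26.719, 0.262, -0.022, 0.527], 'tool_pos': [446.232, 319.232, 133.714], 'tcp_rot': [2.109, 2.328, 0.002], 'contact_force': [-0.182, -0.937, 0.514], 'moment': [-0.137, 0.082, 0.015], 'finger_force': 14.941, 'finger_gap': 50.323}
top [(0.71, [444.0, 338.0, 1.0])]
side []
```

Request:
jog_arm --targets "0 0 -0.9 0 0 0 0.6;0 0 -0.9 0 0 0 0.6;0 0 -0.5 0 0 0 0.6;0 0 0 0 0 0 0.6;0 0 0 0 0 0 0.37;0 0 0 0 0 0 0.37;0 0 0.8 0 0 0 0.37;0 0 0.9 0 0 0 0.3;0 0 0.6 0 0 0 0.25;0 0 0 0 0 0 0.25"

```text
t: 25.22
tool_pos: [448.1, 317.7, 136.1]
tcp_rot: [2.112, 2.324, 0.008]
contact_force: [0.4, 0.7, -0.5]
finger_gap: 69.5
finger_force: 0.0
```

```bash
python3 - <<'E'
from m import *
st()
for n in('top','side'): print(n,[(round(x['p'],2),np.round(x['position']).tolist()) for x in arm.mark_of(n,'old_1')[:4]])
y,b=cellmask('top'); print([ (c,atz('top',[c],49)[0].round(1).tolist(),s[4]) for c,s in blobs(y,5) if 120<c[0]<330 and 230<c[1]<330])
E
```

```text
{'t': 25.225, 'q': [0.532, 0.428, 1.724, -0.0, 0.984, 0.437], 'qvel': [-0.002, 0.052, 0.045, -0.002, -0.034, -0.001], 'tau': [0.055, -53.796, -27.054, 0.069, 0.453, -0.0], 'tool_pos': [448.083, 317.708, 136.052], 'tcp_rot': [2.112, 2.324, 0.008], 'contact_force': [0.423, 0.729, -0.543], 'moment': [-0.062, 0.047, 0.039], 'finger_force': 0.0, 'finger_gap': 69.46}
top [(0.67, [496.0, 56.0, 28.0]), (0.5, [492.0, 36.0, 31.0]), (0.23, [493.0, 76.0, 43.0])]
side []
[([296.5, 278.0], [475.7, 34.8, 49.0], 42), ([171.5, 297.5], [427.9, 304.4, 49.0], 40)]
```

Request:
jog_arm --targets "0.15 -0.94 0 0 0 0 0.25;0.15 -0.94 0 0 0 0 0.25;0.15 -0.94 0 0 0 0 0.25;0.15 -0.94 0 0 0 0 0.25;0.15 -0.94 0 0 0 0 0.25;0.15 -0.94 0 0 0 -0.3 0.25;0 0 0 0 0 0 0.25;0 0 0 0 0 0 0.25"

```text
t: 26.38
tool_pos: [491.3, 35.3, 132.3]
tcp_rot: [-2.161, -2.279, 0.002]
contact_force: [0.1, 0.1, -0.3]
finger_gap: 69.7
finger_force: 0.0
```

Request:
jog_arm --targets "0 0 -0.8 0 0 0 0.25;0 0 -0.8 0 0 0 0.25;0 0 -0.65 0 0 0 0.25;0 0 0 0 0 0 0.25;0 0 0 0 0 0 0.6;0 0 0 0 0 0 0.6;0 0 0 0 0 0 0.6;0 0 0 0 0 0 0.6"

```text
t: 27.38
tool_pos: [492.6, 35.1, 21.7]
tcp_rot: [2.161, 2.279, 0.002]
contact_force: [-1.2, 2.2, 8.1]
finger_gap: 50.1
finger_force: 15.0
```

Request:
jog_arm --targets "0 0 0.4 0 0 0 0.6;0 0 0.9 0 0 0 0.6;0 0 0.9 0 0 0 0.6;0 0 0 0 0 0 0.6"

```text
t: 27.88
tool_pos: [493.7, 34.9, 133.9]
tcp_rot: [2.158, 2.276, 0.007]
contact_force: [1.0, -0.0, -1.1]
finger_gap: 50.1
finger_force: 15.0
```

```bash
python3 - <<'E'
from m import *
s=arm.get_state();p=np.array(s['tool_pos']);print(p,s['finger_gap'],px('side',[p,p-[0,0,11],p+[0,0,13]]))
c=px('side',[p])[0].astype(int);x0,y0=c[0]-50,c[1]-40;print(x0,y0)
snap('side','p5.png',(x0,y0,x0+100,y0+75),6)
E
```

```text
[493.66715967  34.92408479 133.92209052] 50.09153544354102 [[304.15699621 200.69868714]
 [304.23869003 204.41413426]
 [304.05947099 196.26283933]]
254 160
```

View pics/p5.png

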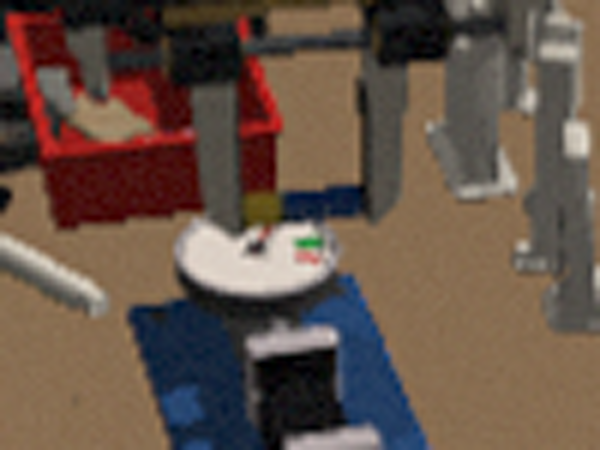

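The cell is held between the fingertips (crop (300,205)), with the finger ends just below it, which agrees with the corrected tip height. It goes to the tub.

Request:
jog_arm --targets "-0.14 0.92 0 0 0 0 0.6;-0.14 0.92 0 0 0 0 0.6;-0.14 0.92 0 0 0 0.3 0.6;-0.14 0.92 0 0 0 0 0.6;-0.14 0.92 0 0 0 0 0.6;-0.14 0.92 0 0 0 0 0.6;-0.14 0.92 0 0 0 0 0.6;0 0 0 0 0 0 0.6;0 0 0 0 0 0 0.6"

```text
t: 29.05
tool_pos: [442.3, 356.2, 129.5]
tcp_rot: [-2.113, -2.325, 0.003]
contact_force: [1.0, -0.6, -0.1]
finger_gap: 50.0
finger_force: 15.0
```

Request:
jog_arm --targets "0 0 -0.9 0 0 0 0.6;0 0 -0.9 0 0 0 0.6;0 0 -0.35 0 0 0 0.6;0 0 0 0 0 0 0.6;0 0 0 0 0 0 0.37;0 0 0 0 0 0 0.37;0 0 0.8 0 0 0 0.37;0 0 0.9 0 0 0 0.3;0 0 0.6 0 0 0 0.25;0 0 0 0 0 0 0.25"

```text
t: 30.3
tool_pos: [444.0, 357.8, 141.1]
tcp_rot: [2.112, 2.324, 0.008]
contact_force: [-0.3, -0.5, -1.0]
finger_gap: 69.5
finger_force: 0.0
```

```bash
python3 - <<'E'
from m import *
st()
for n in('top','side'): 
    y,b=cellmask(n); print([ (c,s[4]) for c,s in blobs(y,5)  if 120<c[0]<430])
    print(bench(n))
E
```

```text
{'t': 30.3, 'q': [0.597, 0.456, 1.664, 0.0, 1.015, 0.501], 'qvel': [-0.001, 0.052, 0.047, -0.001, -0.033, -0.0], 'tau': [0.044, -56.032, -27.718, 0.069, 0.436, -0.0], 'tool_pos': [443.99, 357.847, 141.053], 'tcp_rot': [2.112, 2.324, 0.008], 'contact_force': [-0.275, -0.501, -0.954], 'moment': [-0.067, 0.071, -0.026], 'finger_force': 0.0, 'finger_gap': 69.509}
[([281.6, 144.2], 5), ([400.0, 267.0], 35), ([413.6, 295.0], 31), ([171.5, 297.5], 40), ([153.5, 299.0], 40)]
[(array([ 511.8, -213.4]), np.float64(5.9), 111), (array([ 447. , -209.5]), np.float64(-0.5), 119)]
[([244.6, 68.6], 309), ([216.5, 92.4], 293), ([271.1, 177.9], 16), ([322.6, 300.2], 25), ([296.9, 312.3], 28), ([391.3, 473.2], 217)]
[(array([ 511.4, -207.7]), np.float64(6.7), 80), (array([ 447.4, -207.1]), np.float64(-1.8), 78)]
```

Request:
jog_arm --targets "0.11 -0.95 0 0 0 -0.93 0.35;0.11 -0.95 0 0 0 -0.93 0.35;0.11 -0.95 0 0 0 -0.93 0.35;0.11 -0.95 0 0 0 -0.93 0.35;0.11 -0.95 0 0 0 -0.93 0.35;0.11 -0.95 0 0 0 -0.93 0.35;0.11 -0.95 0 0 0 -0.93 0.35;0.11 -0.95 0 0 0 -0.93 0.35;0.11 -0.95 0 0 0 -0.93 0.35;0.11 -0.95 0 0 0 -0.93 0.35"

```text
t: 31.75
tool_pos: [497.4, -119.5, 137.2]
tcp_rot: [-3.089, -0.567, 0.002]
contact_force: [0.2, 0.6, 1.2]
finger_gap: 60.5
finger_force: 0.0
```

Request:
jog_arm --targets "0.11 -0.95 0 0 0 -0.93 0.35;0.12 -0.92 0 0 0 -0.93 0.35;0 0 0 0 0 0 0.35;0 0 0 0 0 0 0.35;0 0 0 0 0 0 0.35"

```text
t: 32.38
tool_pos: [509.2, -210.4, 137.8]
tcp_rot: [-3.136, -0.172, 0.001]
contact_force: [0.6, 0.6, 0.4]
finger_gap: 60.7
finger_force: 0.0
```

```bash
python3 - <<'E'
from m import *
st()
y,b=cellmask('side'); print(bench('side'),bench('top'))
E
```

```text
{'t': 32.375, 'q': [-0.476, 0.431, 1.714, 0.0, 0.997, 0.985], 'qvel': [0.003, -0.004, -0.003, -0.001, -0.001, 0.003], 'tau': [-0.507, -51.393, -25.979, 0.038, -0.06, -0.004], 'tool_pos': [509.154, -210.391, 137.808], 'tcp_rot': [-3.136, -0.172, 0.001], 'contact_force': [0.57, 0.611, 0.383], 'moment': [0.055, 0.164, -0.026], 'finger_force': 0.0, 'finger_gap': 60.658}
[(array([ 511.4, -207.7]), np.float64(6.7), 80), (array([ 447.6, -206.7]), np.float64(-0.9), 76)] []
```

Request:
jog_arm --targets "0.05 0 -0.9 0 0 0 0.35;0 0 -0.9 0 0 0 0.35;0 0 -0.7 0 0 0 0.35;0 0 -0.2 0 0 0 0.35;0 0 0 0 0 0 0.35;0 0 0 0 0 0 0.35"

```text
t: 33.28
tool_pos: [512.7, -211.9, 4.6]
tcp_rot: [3.136, 0.17, 0.003]
contact_force: [0.8, -0.3, -0.0]
finger_gap: 60.2
finger_force: 0.0
```

Request:
jog_arm --targets "-0.02 0.02 -0.15 0 0 0 0.35;0 0 -0.12 0 0 0 0.35;0 0 0 0 0 0 0.35;0 0 0 0 0 0 0.6;0 0 0 0 0 0 0.6;0 0 0 0 0 0 0.6"

```text
t: 34.02
tool_pos: [510.9, -210.6, -10.3]
tcp_rot: [3.137, 0.169, 0.0]
contact_force: [-0.3, -0.2, 0.9]
finger_gap: 50.7
finger_force: 15.0
```

Request:
jog_arm --targets "0 0 0.3 0 0 0 0.6;0 0 0.9 0 0 0 0.6;0 0 0.9 0 0 0 0.6;0 0 0.3 0 0 0 0.6;-0.03 0.46 0 0 0 0.945 0.6;-0.03 0.46 0 0 0 0.945 0.6;-0.03 0.46 0 0 0 0.945 0.6;-0.03 0.46 0 0 0 0.945 0.6;-0.03 0.46 0 0 0 0.945 0.6;-0.03 0.46 0 0 0 0.945 0.6"

```text
t: 35.28
tool_pos: [501.3, -71.7, 109.3]
tcp_rot: [-2.826, -1.372, 0.001]
contact_force: [1.5, 0.1, -0.2]
finger_gap: 50.1
finger_force: 15.0
```

Request:
jog_arm --targets "-0.03 0.46 0 0 0 0.945 0.6;-0.03 0.46 0 0 0 0.945 0.6;-0.03 0.46 0 0 0 0.945 0.6;-0.03 0.46 0 0 0 0.945 0.6;-0.03 0.46 0 0 0 0.945 0.6;-0.03 0.46 0 0 0 0.945 0.6;0 0 0 0 0 0 0.6;0 0 0 0 0 0 0.6;0 0 0 0 0 0 0.6"

```text
t: 36.4
tool_pos: [492.9, 64.8, 109.6]
tcp_rot: [-2.086, -2.349, 0.0]
contact_force: [-0.8, 0.7, 0.2]
finger_gap: 50.0
finger_force: 15.0
```

```bash
python3 - <<'E'
from m import *
st();print(jp(np.load('jig.npy'),[0,44,41.5]))
for n in('top','side'): print(n,[(round(x['p'],2),np.round(x['position']).tolist()) for x in arm.mark_of(n,'jaw_face')[:1]+arm.mark_of(n,'anvil_face')[:1]])
print(bench('side'),bench('top'))
E
```

```text
{'t': 36.4, 'q': [0.037, 0.384, 1.875, -0.0, 0.883, -0.081], 'qvel': [0.002, -0.0, -0.003, -0.0, 0.0, -0.004], 'tau': [0.258, -46.613, -23.468, 0.063, 0.024, 0.017], 'tool_pos': [492.864, 64.814, 109.583], 'tcp_rot': [-2.086, -2.349, 0.0], 'contact_force': [-0.836, 0.668, 0.216], 'moment': [-0.017, 0.012, 0.003], 'finger_force': 15.0, 'finger_gap': 50.022}
[[492.06788065  66.05671951  41.5       ]]
top [(0.65, [502.0, 14.0, 43.0]), (0.56, [494.0, 74.0, 44.0])]
side [(0.64, [501.0, 11.0, 44.0]), (0.64, [498.0, 77.0, 50.0])]
[(array([ 447.6, -206.7]), np.float64(-0.9), 76)] [(array([ 447. , -209.3]), np.float64(-0.8), 118)]
```

Request:
jog_arm --targets "0 0 -0.8 0 0 0 0.6;0 0 -0.7 0 0 0 0.6;0 0 -0.12 0 0 0 0.6;0 0 0 0 0 0 0.6;0 0 0 0 0 0 0.6"

```text
t: 37.33
tool_pos: [493.7, 65.5, 29.9]
tcp_rot: [2.083, 2.35, 0.002]
contact_force: [0.3, 0.0, -0.2]
finger_gap: 50.1
finger_force: 15.0
```

Request:
jog_arm --targets "0 0 -0.08 0 0 0 0.6;0 0 0 0 0 0 0.6"

```text
t: 37.58
tool_pos: [492.9, 65.5, 24.8]
tcp_rot: [2.084, 2.351, 0.0]
contact_force: [-0.7, -0.1, 0.3]
finger_gap: 50.1
finger_force: 15.0
```

Request:
jog_arm --targets "0 0 -0.03 0 0 0 0.6;0 0 0 0 0 0 0.6"

```text
t: 37.83
tool_pos: [493.0, 65.5, 23.5]
tcp_rot: [2.084, 2.351, 0.0]
contact_force: [-1.1, 0.4, 5.7]
finger_gap: 49.8
finger_force: 15.0
```

Request:
jog_arm --targets "0 0 0 0 0 0 0.35;0 0 0 0 0 0 0.35;0 0 0.4 0 0 0 0.35;0 0 0.9 0 0 0 0.35;0 0 0.5 0 0 0 0.35;-0.07 -0.42 0 0 0 -0.94 0.35;-0.07 -0.42 0 0 0 -0.94 0.35;-0.07 -0.42 0 0 0 -0.94 0.35;-0.07 -0.42 0 0 0 -0.94 0.35;-0.07 -0.42 0 0 0 -0.94 0.35"

```text
t: 39.08
tool_pos: [475.1, -40.2, 113.1]
tcp_rot: [-2.734, -1.548, 0.0]
contact_force: [0.0, -0.4, -0.0]
finger_gap: 60.6
finger_force: 0.0
```

Request:
jog_arm --targets "-0.07 -0.42 0 0 0 -0.94 0.35;-0.07 -0.42 0 0 0 -0.94 0.35;-0.07 -0.42 0 0 0 -0.94 0.35;-0.07 -0.42 0 0 0 -0.94 0.35;-0.07 -0.42 0 0 0 -0.94 0.35;-0.07 -0.42 0 0 0 -0.94 0.35;-0.07 -0.42 0 0 0 -0.94 0.35;-0.07 -0.42 0 0 0 -0.94 0.35;0 0 0 0 0 0 0.35;0 0 0 0 0 0 0.35"

```text
t: 40.33
tool_pos: [447.3, -207.0, 113.0]
tcp_rot: [-3.141, 0.02, 0.0]
contact_force: [-0.8, 0.4, 0.2]
finger_gap: 60.3
finger_force: 0.0
```

```bash
python3 - <<'E'
from m import *
st();print(bench('side'),bench('top'))
for n in('top','side'): print(n,[(round(x['p'],2),np.round(x['position']).tolist()) for x in arm.mark_of(n,'cell_1_mid')[:5]])
jigview('t2.png')
E
```

```text
{'t': 40.325, 'q': [-0.528, 0.372, 1.883, 0.0, 0.887, 1.055], 'qvel': [0.01, -0.001, 0.002, -0.0, 0.001, 0.006], 'tau': [-0.73, -45.865, -23.778, 0.02, -0.072, 0.036], 'tool_pos': [447.301, -207.001, 113.016], 'tcp_rot': [-3.141, 0.02, 0.0], 'contact_force': [-0.825, 0.414, 0.151], 'moment': [-0.023, 0.11, 0.021], 'finger_force': 0.0, 'finger_gap': 60.332}
[(array([ 447.6, -206.7]), np.float64(-0.9), 76)] []
top []
side [(0.28, [444.0, 339.0, -1.0])]
```

View pics/t2.png

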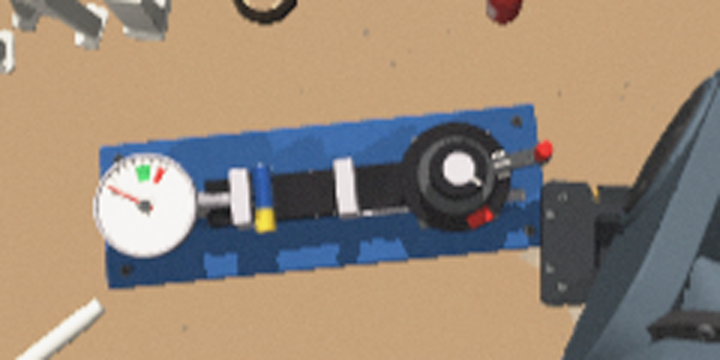

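The first cell lies crosswise next to the anvil at crop (263,197), centred on it, and the gauge is still at rest. Now the second cell.

Request:
jog_arm --targets "0 -0.03 -0.9 0 0 0 0.35;0 0 -0.9 0 0 0 0.35;0 0 -0.4 0 0 0 0.35;0 0 -0.2 0 0 0 0.35;0 0 0 0 0 0 0.35;0 0 0 0 0 0 0.35"

```text
t: 41.32
tool_pos: [447.9, -209.3, -6.0]
tcp_rot: [3.141, -0.023, 0.002]
contact_force: [-0.5, 0.0, -0.0]
finger_gap: 60.8
finger_force: 0.0
```

Request:
jog_arm --targets "0 0 -0.08 0 0 0 0.35;0 0 0 0 0 0 0.35;0 0 0 0 0 0 0.6;0 0 0 0 0 0 0.6;0 0 0 0 0 0 0.6;0 0 0 0 0 0 0.6"

```text
t: 42.08
tool_pos: [447.4, -209.1, -10.8]
tcp_rot: [3.141, -0.024, 0.0]
contact_force: [-0.1, 0.1, 3.3]
finger_gap: 49.7
finger_force: 15.0
```

Request:
jog_arm --targets "0 0 0.3 0 0 0 0.6;0 0 0.9 0 0 0 0.6;0 0 0.9 0 0 0 0.6;0 0 0.3 0 0 0 0.6;0.07 0.4 0 0 0 0.94 0.6;0.07 0.4 0 0 0 0.94 0.6;0.07 0.4 0 0 0 0.94 0.6;0.07 0.4 0 0 0 0.94 0.6;0.07 0.4 0 0 0 0.94 0.6;0.07 0.4 0 0 0 0.94 0.6"

```text
t: 43.32
tool_pos: [468.0, -88.2, 108.8]
tcp_rot: [-2.907, -1.189, 0.001]
contact_force: [0.7, 0.3, 0.1]
finger_gap: 50.0
finger_force: 15.0
```

Request:
jog_arm --targets "0.07 0.4 0 0 0 0.94 0.6;0.07 0.4 0 0 0 0.94 0.6;0.07 0.4 0 0 0 0.94 0.6;0.07 0.4 0 0 0 0.94 0.6;0.07 0.4 0 0 0 0.94 0.6;0.07 0.4 0 0 0 0.94 0.6;0.07 0.33 0 0 0 0.94 0.6;0 0 0 0 0 0 0.6;0 0 0 0 0 0 0.6;0 0 0 0 0 0 0.6"

```text
t: 44.58
tool_pos: [492.7, 46.9, 109.1]
tcp_rot: [-2.086, -2.349, 0.0]
contact_force: [-0.6, 0.7, -0.6]
finger_gap: 50.1
finger_force: 15.0
```

Request:
jog_arm --targets "0.046 0.01 -0.8 0 0 0 0.6;0 0 -0.7 0 0 0 0.6;0 0 -0.12 0 0 0 0.6;0 0 0 0 0 0 0.6;0 0 -0.06 0 0 0 0.6;0 0 0 0 0 0 0.6;0 0 0 0 0 0 0.6"

```text
t: 45.45
tool_pos: [495.4, 48.0, 25.6]
tcp_rot: [2.083, 2.351, 0.001]
contact_force: [-0.4, -0.4, 0.4]
finger_gap: 50.2
finger_force: 15.0
```

Request:
jog_arm --targets "0 0 -0.04 0 0 0 0.6;0 0 0 0 0 0 0.6"

```text
t: 45.7
tool_pos: [495.4, 48.0, 23.3]
tcp_rot: [2.084, 2.351, 0.0]
contact_force: [0.3, 0.0, 2.1]
finger_gap: 50.3
finger_force: 15.0
```

Request:
jog_arm --targets "0 0 0 0 0 0 0.35;0 0 0 0 0 0 0.35;0 0 0.4 0 0 0 0.35;0 0 0.9 0 0 0 0.35;0 0 0.9 0 0 0 0.35;0.025 -0.2 0 0 0 0.98 0.35;0.025 -0.2 0 0 0 0.98 0.35;0.025 -0.2 0 0 0 0.98 0.35;0.025 -0.2 0 0 0 0.98 0.35;0.025 -0.2 0 0 0 0.98 0.35"

```text
t: 46.95
tool_pos: [501.3, -2.3, 133.0]
tcp_rot: [-1.168, -2.916, 0.0]
contact_force: [0.1, 0.9, -0.2]
finger_gap: 60.5
finger_force: 0.0
```

Request:
jog_arm --targets "0.025 -0.2 0 0 0 0.98 0.35;0.025 -0.2 0 0 0 0.98 0.35;0.025 -0.2 0 0 0 0.98 0.35;0.025 -0.2 0 0 0 0.98 0.35;0.025 -0.2 0 0 0 0.98 0.35;0.025 -0.2 0 0 0 0.98 0.35;0.025 -0.2 0 0 0 0.98 0.35;0 0 0 0 0 0 0.35;0 0 0 0 0 0 0.35;0 0 0 0 0 0 0.35"

```text
t: 48.2
tool_pos: [510.1, -71.7, 133.1]
tcp_rot: [0.298, -3.127, -0.0]
contact_force: [-0.2, 0.6, -0.7]
finger_gap: 60.3
finger_force: 0.0
```

```bash
python3 - <<'E'
from m import *
st();
jigview('t3.png')
E
```

```text
{'t': 48.2, 'q': [-0.23, 0.378, 1.811, 0.0, 0.953, -1.991], 'qvel': [-0.001, -0.0, -0.0, 0.001, 0.001, -0.011], 'tau': [-0.107, -47.651, -24.936, -0.038, 0.066, 0.039], 'tool_pos': [510.058, -71.683, 133.092], 'tcp_rot': [0.298, -3.127, -0.0], 'contact_force': [-0.238, 0.613, -0.724], 'moment': [0.009, -0.025, 0.02], 'finger_force': 0.0, 'finger_gap': 60.307}
```

View pics/t3.png

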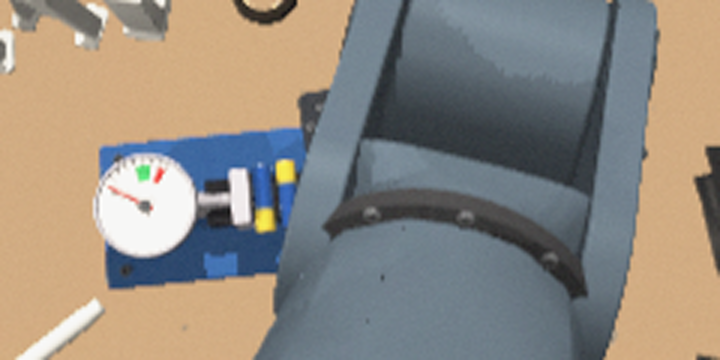

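Both cells lie side by side, with ends near crop (264,197) and (287,195). The gauge needle at (125,195) stays readable with the arm over the knob, so I'll grip the knob now.

Request:
jog_arm --targets "0.01 -0.01 -0.9 0 0 0 0.35;0 0 -0.7 0 0 0 0.35;0 0 0 0 0 0 0.35;0 0 0 0 0 0 0.35;0 0 0 0 0 0 0.8;0 0 0 0 0 0 0.8;0 0 0 0 0 0 0.8;0 0 0 0 0 0 0.8" --grip_force 30

```text
t: 49.25
tool_pos: [511.3, -73.6, 54.0]
tcp_rot: [-0.3, 3.126, -0.003]
contact_force: [0.2, -7.3, 4.4]
finger_gap: 39.8
finger_force: 30.0
```

```bash
cat >> m.py <<'E'
def needle(j=np.load('jig.npy')):
    im,h=hsv('top');c=px('top',jp(j,[0,130,61]))[0];k=8
    # dial centre from white blob
    x0,y0=int(c[0])-25,int(c[1])-25
    p=cv2.resize(im[y0:y0+50,x0:x0+50],None,fx=k,fy=k,interpolation=cv2.INTER_CUBIC)
    g=cv2.cvtColor(p,cv2.COLOR_RGB2HSV);w=((g[...,2]>170)&(g[...,1]<60)).astype(np.uint8)
    w=cv2.morphologyEx(w,cv2.MORPH_CLOSE,np.ones((61,61)))
    cs=max(cv2.findContours(w,0,2)[0],key=cv2.contourArea);(cx,cy),R=cv2.minEnclosingCircle(cs)
    M=cv2.moments(cs);cx,cy=M['m10']/M['m00'],M['m01']/M['m00']
    red=((g[...,0]<9)|(g[...,0]>170))&(g[...,1]>70)
    v,u=np.nonzero(red);r=np.hypot(u-cx,v-cy)/R
    s=(r>.2)&(r<.62);  # below the printed bands
    W=atz('top',np.c_[u[s],v[s]]/k+[x0,y0],61);C=atz('top',[[cx/k+x0,cy/k+y0]],61)[0]
    d=(W-C)[:,:2].mean(0);a=np.arctan2(d[1],d[0])-j[2]   # angle from jig +x, ccw
    s2=r<.8
    return round(1.0-a,3),s.sum(),np.round(C,1)
E
python3 - <<'E'
from m import *
st();print(needle())
E
```

```text
{'t': 49.25, 'q': [-0.232, 0.503, 1.859, -0.002, 0.777, -1.994], 'qvel': [-0.0, -0.002, 0.001, -0.0, -0.0, 0.001], 'tau': [3.862, -48.38, -19.238, 1.185, 0.231, -0.057], 'tool_pos': [511.345, -73.566, 54.008], 'tcp_rot': [-0.3, 3.126, -0.003], 'contact_force': [0.249, -7.277, 4.431], 'moment': [-1.068, 0.189, -0.052], 'finger_force': 29.997, 'finger_gap': 39.752}
(np.float64(0.846), np.int64(1161), array([490.4, 148.9,  61. ]))
```

```bash
cat >> m.py <<'E'
def needle2(j=np.load('jig.npy')):
    im,_=hsv('top');k=8;c=np.array([243.5,273.7]);x0,y0=223,253
    p=cv2.resize(im[y0:y0+41,x0:x0+41],None,fx=k,fy=k,interpolation=cv2.INTER_CUBIC)
    g=cv2.cvtColor(p,cv2.COLOR_RGB2HSV);red=((g[...,0]<10)|(g[...,0]>168))&(g[...,1]>60)&(g[...,2]>60)
    v,u=np.nonzero(red);q=np.c_[u+.5,v+.5]/k-.5+[x0,y0];r=np.hypot(*(q-c).T);s=(r>3.5)&(r<9)
    W=atz('top',q[s],61);C=atz('top',[c],61)[0];d=(W-C)[:,:2]
    d=d/np.linalg.norm(d,axis=1)[:,None]; a=np.arctan2(*d.mean(0)[::-1])-j[2]
    return round(1.0-a,3),s.sum(),round(np.linalg.norm(d.mean(0)),3)
E
python3 - <<'E'
from m import *
print(needle2())
E
```

```text
(np.float64(0.134), np.int64(508), np.float64(0.939))
```

Request:
jog_arm --targets "0 -0.025 0 0 0 -0.5 0.8;0 0 0 0 0 -0.9 0.8;0 0 0 0 0 -0.9 0.8;0 0 0 0 0 -0.9 0.8;0 0 0 0 0 -0.9 0.8;0 0 0 0 0 0 0.8"

```text
t: 50.1
tool_pos: [511.3, -73.9, 54.0]
tcp_rot: [0.596, 3.083, 0.0]
contact_force: [-0.2, 0.9, 5.5]
finger_gap: 39.2
finger_force: 30.0
```

```bash
python3 - <<'E'
from m import *
st();print(needle2())
for n in('top','side'): print(n,[(round(x['p'],2),np.round(x['position']).tolist()) for x in arm.mark_of(n,'jaw_face')[:2]])
E
```

```text
{'t': 50.1, 'q': [-0.234, 0.504, 1.858, 0.0, 0.778, -1.422], 'qvel': [0.0, -0.0, -0.0, 0.001, 0.002, -0.051], 'tau': [0.129, -47.652, -19.377, -0.191, 0.03, 0.739], 'tool_pos': [511.348, -73.913, 54.012], 'tcp_rot': [0.596, 3.083, 0.0], 'contact_force': [-0.169, 0.858, 5.519], 'moment': [0.147, -0.017, -0.099], 'finger_force': 29.999, 'finger_gap': 39.183}
(np.float64(0.134), np.int64(504), np.float64(0.939))
top []
side [(0.42, [500.0, 13.0, 44.0])]
```

Request:
jog_arm --targets "0 0 0 0 0 -1 0.8;0 0 0 0 0 -1 0.8;0 0 0 0 0 -1 0.8;0 0 0 0 0 -1 0.8;0 0 0 0 0 -1 0.8;0 0 0 0 0 -1 0.8;0 0 0 0 0 -1 0.8;0 0 0 0 0 0 0.8"

```text
t: 51.25
tool_pos: [511.1, -74.2, 54.0]
tcp_rot: [1.974, 2.442, 0.0]
contact_force: [-1.7, -2.4, 6.5]
finger_gap: 39.2
finger_force: 30.0
```

Request:
jog_arm --targets "0 0 0 0 0 -1 0.8;0 0 0 0 0 -1 0.8;0 0 0 0 0 -1 0.8;0 0 0 0 0 -1 0.8;0 0 0 0 0 -1 0.8;0 0 0 0 0 0 0.8"

```text
t: 52.0
tool_pos: [510.8, -74.2, 54.0]
tcp_rot: [2.691, 1.62, 0.0]
contact_force: [-3.5, -2.2, 7.4]
finger_gap: 39.7
finger_force: 30.0
```

```bash
python3 - <<'E'
from m import *
st();print(needle2())
E
```

```text
{'t': 52.0, 'q': [-0.234, 0.503, 1.859, -0.001, 0.779, 0.253], 'qvel': [0.002, 0.001, 0.001, 0.003, 0.0, -0.054], 'tau': [1.605, -46.928, -20.326, 0.599, -0.675, 0.793], 'tool_pos': [510.78, -74.167, 53.987], 'tcp_rot': [2.691, 1.62, 0.0], 'contact_force': [-3.501, -2.153, 7.417], 'moment': [-0.594, 0.699, -0.121], 'finger_force': 30.002, 'finger_gap': 39.719}
(np.float64(0.134), np.int64(508), np.float64(0.939))
```

Request:
jog_arm --targets "0 0 0 0 0 -1 0.8;0 0 0 0 0 -1 0.8;0 0 0 0 0 -1 0.8;0 0 0 0 0 0 0.8"

```text
t: 52.55
tool_pos: [510.7, -74.1, 54.0]
tcp_rot: [2.969, 1.026, 0.0]
contact_force: [-3.6, -2.2, 8.8]
finger_gap: 39.4
finger_force: 30.0
```

```bash
python3 - <<'E'
from m import *
print(arm.get_state()['q'][5],arm.get_state()['moment'],needle2())
E
```

```text
0.6719780769033337 [-0.51389805  0.8043895  -0.20137191] (np.float64(0.134), np.int64(515), np.float64(0.94))
```

Request:
jog_arm --targets "0 0 0 0 0 -1 0.8;0 0 0 0 0 -1 0.8;0 0 0 0 0 0 0.8"

```text
t: 52.98
tool_pos: [510.6, -74.0, 54.0]
tcp_rot: [3.083, 0.602, -0.0]
contact_force: [-5.1, -0.4, 9.0]
finger_gap: 39.6
finger_force: 30.0
```

```bash
python3 - <<'E'
from m import *
print(arm.get_state()['q'][5],arm.get_state()['moment'],needle2());jigview('t4.png')
E
```

```text
0.9512645415549964 [-0.36359997  0.93888431 -0.1139972 ] (np.float64(0.32), np.int64(559), np.float64(0.957))
```

View pics/t4.png

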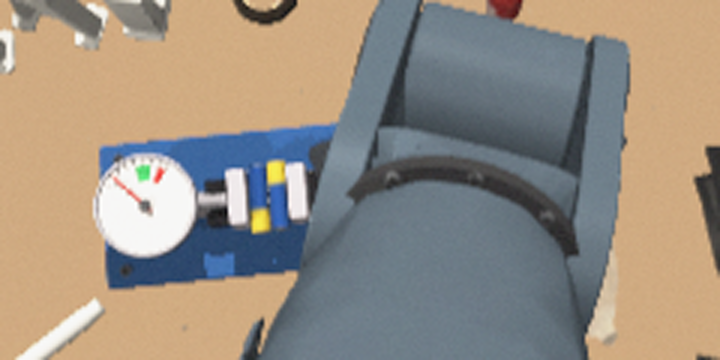

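The row is now squeezed and the needle has moved off rest; its tip is at crop (117,177). I estimate it reads about 0.3.

Request:
jog_arm --targets "0 0 0 0 0 -1 0.8;0 0 0 0 0 -1 0.8;0 0 0 0 0 0 0.8"

```text
t: 53.45
tool_pos: [510.5, -73.9, 54.0]
tcp_rot: [3.137, 0.168, -0.0]
contact_force: [-4.4, -0.4, 10.0]
finger_gap: 39.6
finger_force: 30.0
```

```bash
python3 - <<'E'
from m import *
print(arm.get_state()['q'][5],arm.get_state()['moment'],needle2())
E
```

```text
1.2304591330111774 [-0.2612728   0.95047907 -0.06212096] (np.float64(0.58), np.int64(521), np.float64(0.971))
```

Request:
jog_arm --targets "0 0 0 0 0 -0.8 0.8;0 0 0 0 0 0 0.8"

```text
t: 53.75
tool_pos: [510.5, -73.9, 54.0]
tcp_rot: [3.141, -0.007, -0.0]
contact_force: [-4.3, -0.0, 9.9]
finger_gap: 39.3
finger_force: 30.0
```

```bash
python3 - <<'E'
from m import *
print(arm.get_state()['q'][5],arm.get_state()['moment'],needle2());snap('top','g1.png',(215,245,275,300),8)
E
```

```text
1.3417091571131807 [-0.171745    0.88195093 -0.02445668] (np.float64(0.687), np.int64(497), np.float64(0.976))
```

View pics/g1.png

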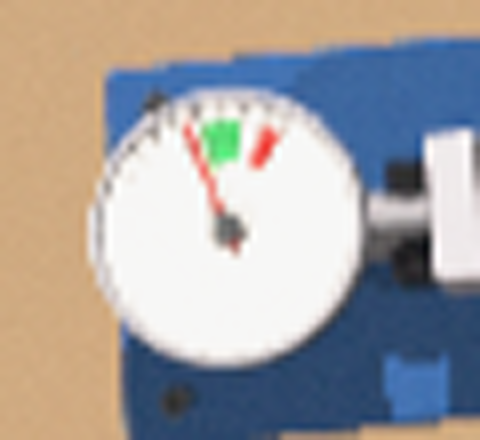

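Request:
jog_arm --targets "0 0 0 0 0 -0.7 0.8;0 0 0 0 0 -0.7 0.8;0 0 0 0 0 0 0.8"

```text
t: 54.22
tool_pos: [510.5, -73.8, 54.0]
tcp_rot: [3.126, -0.313, -0.0]
contact_force: [-3.7, -0.3, 10.1]
finger_gap: 39.3
finger_force: 30.0
```

```bash
python3 - <<'E'
from m import *
print(arm.get_state()['q'][5],arm.get_state()['moment'],needle2())
E
```

```text
1.5369828086307824 [-0.09583178  0.98659807 -0.09985235] (np.float64(0.869), np.int64(496), np.float64(0.984))
```

Request:
jog_arm --targets "0 0 0 0 0 0 0.35;0 0 0 0 0 0 0.35;0 0 0.6 0 0 0 0.35;0 0 0.9 0 0 0 0.4;0 0 0.5 0 0 0 0.45;0.02 -0.08 0 0 0 0.99 0.5;0.02 -0.08 0 0 0 0.99 0.5;0.02 -0.08 0 0 0 0.99 0.5;0.02 -0.08 0 0 0 0.99 0.5;0.02 -0.08 0 0 0 0.99 0.5" --grip_force 15

```text
t: 55.52
tool_pos: [515.7, -93.9, 153.1]
tcp_rot: [-3.045, -0.772, 0.0]
contact_force: [-0.6, -0.2, 0.1]
finger_gap: 46.1
finger_force: 0.0
```

Request:
jog_arm --targets "0.02 -0.08 0 0 0 0.99 0.5;0.02 -0.08 0 0 0 0.99 0.5;0.02 -0.08 0 0 0 0.99 0.5;0.02 -0.08 0 0 0 0.99 0.5;0.02 -0.08 0 0 0 0.99 0.5;0.02 -0.08 0 0 0 0.99 0.5;0.02 -0.08 0 0 0 0.99 0.5;0.02 -0.08 0 0 0 0.99 0.5;0.02 -0.09 0 0 0 0.99 0.5;0.02 -0.09 0 0 0 0.99 0.5"

```text
t: 56.78
tool_pos: [525.6, -134.9, 153.0]
tcp_rot: [-1.854, -2.536, 0.0]
contact_force: [0.2, 0.2, 0.3]
finger_gap: 46.4
finger_force: 0.0
```

Request:
jog_arm --targets "0 0 0 0 0 0 0.5;0 0 0 0 0 0 0.5"

```text
t: 57.02
tool_pos: [525.6, -134.6, 153.1]
tcp_rot: [-1.864, -2.529, 0.0]
contact_force: [-0.2, -1.2, 0.0]
finger_gap: 46.3
finger_force: 0.0
```

```bash
python3 - <<'E'
from m import *
st();print(needle2());redpost()
E
```

```text
{'t': 57.025, 'q': [-0.337, 0.397, 1.723, 0.0, 1.021, -0.637], 'qvel': [0.001, -0.002, 0.0, -0.001, 0.001, -0.008], 'tau': [-0.154, -50.148, -26.413, 0.041, 0.056, -0.056], 'tool_pos': [525.581, -134.638, 153.071], 'tcp_rot': [-1.864, -2.529, 0.0], 'contact_force': [-0.175, -1.2, 0.025], 'moment': [-0.032, 0.073, 0.047], 'finger_force': 0.0, 'finger_gap': 46.277}
(np.float64(0.867), np.int64(495), np.float64(0.985))
side [ 477.9 -127.9   76. ] 16 ang -119.8
side [ 528.6 -137.3   76. ] 35 ang -74.1
```

Request:
jog_arm --targets "0.02 0 -0.9 0 0 0 0.5;0 0 -0.8 0 0 0 0.5;0 0 -0.42 0 0 0 0.5;0 0 0 0 0 0 0.5;0 0 0 0 0 0 1;0 0 0 0 0 0 1;0 0 0 0 0 0 1;0 0 0 0 0 0 1"

```text
t: 58.18
tool_pos: [526.9, -134.9, 47.5]
tcp_rot: [1.86, 2.531, 0.0]
contact_force: [-1.0, -0.8, 1.2]
finger_gap: 11.4
finger_force: 15.1
```

```bash
python3 - <<'E'
from m import *
st()
p=np.array(arm.get_state()['tool_pos'])[:2];K=np.array([511.2,-72.8]);d=p-K;print(np.hypot(*d))
a=np.arctan2(d[1],d[0])-np.radians(7.6)*np.arange(11)
print((np.diff(K+64*np.c_[np.cos(a),np.sin(a)],axis=0)/50).round(3))
E
```

```text
{'t': 58.175, 'q': [-0.336, 0.553, 1.789, 0.0, 0.799, -0.639], 'qvel': [-0.001, 0.003, -0.001, -0.001, -0.001, 0.0], 'tau': [-0.043, -53.266, -20.68, 0.021, 0.291, -0.002], 'tool_pos': [526.913, -134.861, 47.538], 'tcp_rot': [1.86, 2.531, 0.0], 'contact_force': [-0.96, -0.758, 1.168], 'moment': [-0.115, 0.127, 0.01], 'finger_force': 15.101, 'finger_gap': 11.432}
64.01913276123317
[[-0.167 -0.031]
 [-0.169 -0.008]
 [-0.169  0.014]
 [-0.166  0.036]
 [-0.159  0.058]
 [-0.15   0.079]
 [-0.139  0.098]
 [-0.125  0.115]
 [-0.108  0.131]
 [-0.09   0.144]]
```

Request:
jog_arm --targets "-0.167 -0.031 0 0 0 -0.95 1;-0.169 -0.008 0 0 0 -0.95 1;-0.169 0.014 0 0 0 -0.95 1;-0.166 0.036 0 0 0 -0.95 1;-0.159 0.058 0 0 0 -0.95 1;0 0 0 0 0 0 1"

```text
t: 58.92
tool_pos: [485.0, -131.4, 47.5]
tcp_rot: [2.582, 1.789, 0.0]
contact_force: [-1.3, -0.6, 2.7]
finger_gap: 11.5
finger_force: 15.0
```

Request:
jog_arm --targets "-0.15 0.079 0 0 0 -0.95 1;-0.139 0.098 0 0 0 -0.95 1;-0.125 0.115 0 0 0 -0.95 1;0 0 0 0 0 0 1;0 0 0 0 0 0 1"

```text
t: 59.55
tool_pos: [464.7, -116.9, 47.3]
tcp_rot: [2.883, 1.248, -0.0]
contact_force: [-1.6, -0.3, 5.5]
finger_gap: 11.3
finger_force: 15.0
```

Request:
jog_arm --targets "-0.108 0.131 0 0 0 -0.95 1;0 0 0 0 0 0 1;0 0 0 0 0 0 1"

```text
t: 59.92
tool_pos: [459.3, -110.3, 47.3]
tcp_rot: [-2.959, -1.055, -0.0]
contact_force: [-1.5, -0.5, 4.3]
finger_gap: 11.4
finger_force: 15.0
```

Request:
jog_arm --targets "-0.045 0.068 0 0 0 -0.45 1;0 0 0 0 0 0 1;0 0 0 0 0 0 1"

```text
t: 60.3
tool_pos: [457.1, -107.0, 47.3]
tcp_rot: [2.991, 0.962, 0.0]
contact_force: [-1.7, -0.3, 6.4]
finger_gap: 11.6
finger_force: 15.0
```

Request:
jog_arm --targets "-0.04 0.07 0 0 0 -0.45 1;0 0 0 0 0 0 1;0 0 0 0 0 0 1"

```text
t: 60.68
tool_pos: [457.0, -105.8, 47.7]
tcp_rot: [3.014, 0.867, 0.005]
contact_force: [4.0, -19.4, -1.0]
finger_gap: 11.6
finger_force: 15.0
```

Request:
jog_arm --targets "0 0 0 0 0 0 0.5;0 0 0 0 0 0 0.5;0 0 0 0 0 0 0.5;0 0 0.6 0 0 0 0.5;0 0 0.9 0 0 0 0.5;0 0 0.9 0 0 0 0.5;-0.3 -0.9 0.3 0 0 0 0.5;-0.3 -0.9 0 0 0 0 0.5;-0.3 -0.9 0 0 0 0 0.5;-0.3 -0.9 0 0 0 0 0.5"

```text
t: 61.92
tool_pos: [394.2, -284.4, 182.1]
tcp_rot: [-3.021, -0.862, -0.0]
contact_force: [0.9, -0.7, 0.4]
finger_gap: 46.4
finger_force: 0.0
```

Request:
jog_arm --targets "0 0 0 0 0 0 0.5;0 0 0 0 0 0 0.5;0 0 0 0 0 0 0.5"

```text
t: 62.3
tool_pos: [395.1, -282.3, 182.1]
tcp_rot: [-3.021, -0.862, 0.0]
contact_force: [0.9, -0.2, 0.5]
finger_gap: 46.4
finger_force: 0.0
```

```bash
python3 - <<'E'
from m import *
st();print(needle2());redpost();snap('top','t5.png',(120,215,400,325),2.8)
E
```

```text
{'t': 62.3, 'q': [-0.716, 0.261, 1.838, 0.0, 1.043, 0.298], 'qvel': [0.0, -0.003, -0.003, -0.003, 0.0, -0.001], 'tau': [-0.491, -42.611, -26.87, 0.061, -0.008, -0.0], 'tool_pos': [395.125, -282.267, 182.086], 'tcp_rot': [-3.021, -0.862, 0.0], 'contact_force': [0.897, -0.202, 0.518], 'moment': [-0.042, 0.179, -0.024], 'finger_force': 0.0, 'finger_gap': 46.443}
(np.float64(0.878), np.int64(531), np.float64(0.982))
top [ 454.4 -105.8   82. ] 28 ang -148.7
side [ 458.  -117.1   76. ] 19 ang -139.0
```

View pics/t5.png

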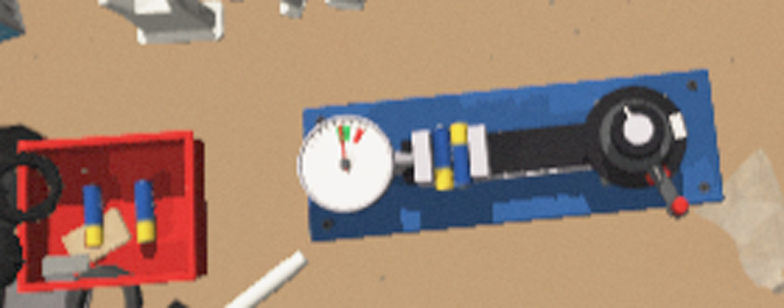

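The final view shows the needle in the green (tip at (342,130), hub at (346,164)). Both new cells are squeezed in line at (440,157) and (460,155), both dead cells are in the tub, and the collar is home at (679,205).

```bash
python3 -c "
from plant import arm
print(arm.hand_in())"
```

```text
the job is handed in; nothing more can be done
None
```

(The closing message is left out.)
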